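# Log the hard cases and stow them in the caddy

### The arm

A 6-joint arm with a two-finger parallel gripper is mounted at the origin on the work surface. World frame = base frame: x ahead of the robot, y to its left, z up, the work surface at z = 0. Lengths are in m, angles in rad, forces in N, time in s.
With the tool pointing down it reaches from about 0.275 to 0.775 m from the base axis. Payload 14.6 kg.
Tool frame: the origin (TCP) lies on the centre line of the jaws, within the pads' length; the fingertips stand nose_length ahead of it and the grasp point (between the pads) lies 11 mm behind it (nose_length is the distance from the TCP to the fingertips, in m); z points along the fingers, y is the line along which they close (so a half turn about z gives the same grasp; the last joint's range is limited). The gripper opens to 85 mm and grips with 20 to 120 N. Pads are 22 mm wide; open, the fingers measure 114 mm over their backs; the gripper's body (76 mm by 85 mm) begins 54 mm behind the grasp point. The pads swing forward as they close: fully open they stand 13 mm farther back than shut.
Start: joints at [1.027, 0.263, -0.048, 1.259, 0, 1.415], TCP at [0.199, 0.486, 0.218] pointing down, gripper open.
Joint ranges: [-2.65, 2.65], [-0.89, 1.7], [-1.18, 1.37], [-2.13, 2.11], [-1.35, 1.29], [-3.14, 3.14]. Speed limits (rad/s): [1.89, 1.89, 2.57, 2.79, 3.14, 3.14].

### API

Orientations are given as a 3x3 rotation matrix whose columns are the frame's x, y, z axes.
In Python, from bench import * gives the robot as it stands.
- The arm moves only by the tool servo_tool, never from a script. Its argument "plan" is a list that holds one entry, the list of rows, each a list of 7 numbers: the finger opening in mm, from 0 to 85.4, then the shift along the tool's x, y, z in mm, then the turn, a rotation vector about the tool's x, y, z in degrees. A call has 1 to 10 rows; each row shifts and turns the commanded pose from where the row before left it, along the tool's axes as they then stand; what a row does not reach is not made up. A row lasts 1/12 s, in which the tool goes at most 41.7 mm and 7.16 degrees, less where a joint would pass 70% of its speed; a pose out of reach is approached as far as the arm can. A call is refused whole if a number of a shift passes 41.7 or a number of a turn 7.16, either way. A call with a gripper value outside its range is refused whole. The fingers move at their own pace and stop on an object; the grip force is fixed at half the most. Time passes only in rows, so rows that do not move let the fingers close. It gives the time, the measured TCP pose, the force, the opening and the grip force at its end, in the units of the state.
- sense(): the state, without advancing time (a new reading comes with each control period).
- grab_frame(name): name is "scene" or "top"; returns the picture (400x640x3 uint8, red, green, blue); there is no depth.
- get_calibration(name): a dict with "fovy" (degrees; the focal length in pixels is half the picture's height over the tangent of half this angle, whatever the lens; pixels are square), "cx", "cy" (the principal point, pixels), "extrinsics" (4x4, takes a point from camera to world coordinates). Camera axes: x right, y down, z forward; pixel columns grow to the right and rows downward; lengths in m; the calibration is good to about 2 mm. A picture is of the moment at which its call begins. get_calibration takes no time and is no camera call.
- job_done(): hands the job in; it is judged then, once.
Trained networks look in the newest picture that a camera, given by its name, has taken for a name from the list of things; names that differ only in an ending like _2 or _b are one class to them, and where a whole thing is asked for, a point or a joint stands for the part that bears it (a point fixed in the world has none). Each returns a list of dicts, best first, with "p" (0 to 1); they miss things now and then, are a little off and sometimes report something else, mostly with a low value. They report only what shows in the picture. A call takes as long as a camera call. They do not tell look-alikes from the thing itself.
- find_in(query, camera): "rect" ([centre column, centre row, width, height] in pixels, round what is visible of it).
- regions_of(query, camera): "region" (400x640 bool, what is visible of it) and "rect" ([centre column, centre row, width, height] in pixels, round what is visible of it).
The state is a dict: "time": time; "joint_pos": joint angles; "qd": joint speeds; "joint_efforts": joint torques, N m; "eef_pos": TCP position; "eef_rot": TCP orientation; "contact_force": force on the tool from outside, world axes, zero at the start; "wrist_torque": the same for the moment, N m; "grip_width": finger opening in m; "gripper_force": force on a finger pad.
Only numpy, scipy, OpenCV 4.12 (cv2) and the standard library are available. Lean on these libraries where they do the work, as an engineer would, in place of code of your own. Each camera call takes 0.05 s, during which the arm holds its last target. There are 200 camera calls.

### The job

Lift the cover off the storage caddy and lay it flat on the table beside it. Then, from the longest to the shortest, pick up each case that is there and hold it still for a second squarely before the reader's lens, centred and about 12 cm away, showing first its labelled front, then its spine, then its back, and stand it fully down in the slot of its own length. When all cases are stowed, seat the cover flat on its two pins again; leave the other things alone and do not bump the reader.

Things in the scene. Friction and masses are not known exactly. Their poses are not given: they have to be found in the camera images.
- caddy: Fixed grey plastic caddy, 184 x 194 mm: three upright slots 30 mm wide, open on top, along its x axis: long one at y -56 mm, middle one at y 0, short one at y +56; floors 8 mm, round-topped ribs 52 mm above the table. End plates 24 mm thick at x -80 and +80 mm, 100 mm high, each with a steel pin (10 mm thick, 13 mm high, tapered) mid-top. Origin: centre of the underside, on the table.
- cover: Loose aluminium plate, 192 (x) x 190 (y) x 6 mm, 0.3 kg, with 14 mm holes at x -80 and +80 mm (y 0) for the caddy's pins; black bar handle on top, 100 mm long along x, 14 mm wide, 32 to 46 mm above the underside. Origin: centre of the underside; seated, it is 100 mm straight above the caddy's origin, x axes parallel (either way round).
- reader: Fixed code reader on a stand: white head 80 mm wide, top 195 mm above the table, foot plate 110 x 130 mm. It looks level along its own -x axis (back and to the right as the robot sees it). Origin: on the table straight below the lens.
- lens (a point): Centre of the reader's round lens face, 160 mm above the table; axes are the reader's, so it looks along -x. It reads a side of a case whose middle is held 120 mm straight in front of it, square to it.
- case_long: Black flat hard case, the long one: 130 mm long (x), 26 thick (y), 84 high (z), 0.15 to 0.3 kg; stands on its long edge. Spine, the end with a white strip, at +x; front, the broad side with a big white label, at +y (on the right as one looks at the upright case's spine); bare back at -y. Origin: centre of the underside. May be absent (None).
- slot_long (a point): Centre of the floor of the long slot (136 x 30 mm, floor 8 mm and rim 52 mm above the table), the place of the long case's origin; slot length along x. The case may stand in it either way round.
- case_mid: Black flat hard case, the middle one: 105 mm long (x), 26 thick (y), 84 high (z), 0.15 to 0.3 kg; stands on its long edge. Spine, the end with a white strip, at +x; front, the broad side with a big white label, at +y (on the right as one looks at the upright case's spine); bare back at -y. Origin: centre of the underside. May be absent (None).
- slot_mid (a point): Centre of the floor of the middle slot (111 x 30 mm, floor 8 mm and rim 52 mm above the table), the place of the middle case's origin; slot length along x. The case may stand in it either way round.
- case_short: Black flat hard case, the short one: 80 mm long (x), 26 thick (y), 84 high (z), 0.15 to 0.3 kg; stands on its long edge. Spine, the end with a white strip, at +x; front, the broad side with a big white label, at +y (on the right as one looks at the upright case's spine); bare back at -y. Origin: centre of the underside. May be absent (None).
- slot_short (a point): Centre of the floor of the short slot (86 x 30 mm, floor 8 mm and rim 52 mm above the table), the place of the short case's origin; slot length along x. The case may stand in it either way round.
- tape: Roll of cardboard-brown tape, 90 mm across, 48 mm high; a bystander, to be left alone. Origin: centre of its underside.
- jar: Clear jar, 60 mm across, 85 mm high; a bystander, to be left alone. Origin: centre of its underside.
- mug: White mug, 80 mm across, 90 mm high; a bystander, to be left alone. Origin: centre of its underside.
- can: Tin can, 66 mm across, 110 mm high; a bystander, to be left alone. Origin: centre of its underside.
- notebook: Blue notebook, 150 x 100 x 14 mm; a bystander, to be left alone. Origin: centre of its underside.
Not all that is in view belongs to the job. Leave any pink look-alike of the case_mid alone.

How it is judged:
On the way, in this order (a step that is already met when the one before it is completed fails the run):
1. the cover has been taken off and lies flat and at rest on the table, clear of the caddy (height (world z) of cover below 0.015 m and angle between cover's own z axis and vertical below 0.1 rad and horizontal distance between cover and caddy above 0.15 m and linear speed of cover below 0.03 m/s), for 0.3 s.
2. the long case's front is held still, squarely and centred 120 mm before the lens (within 30 mm in distance, 40 mm off centre, 0.25 rad) for half a second (y of lens in the frame of case_long between 0.103 and 0.163 m and x of lens in the frame of case_long between -0.04 and 0.04 m and z of lens in the frame of case_long between 0.002 and 0.082 m and angle between the y axis of case_long and the x axis of reader, either way round below 0.25 rad and linear speed of case_long below 0.04 m/s and angular speed of case_long below 0.3 rad/s), for 0.5 s.
3. the long case's spine is held still, squarely and centred 120 mm before the lens (within 30 mm in distance, 40 mm off centre, 0.25 rad) for half a second (x of lens in the frame of case_long between 0.155 and 0.215 m and y of lens in the frame of case_long between -0.04 and 0.04 m and z of lens in the frame of case_long between 0.002 and 0.082 m and angle between the x axis of case_long and the x axis of reader, either way round below 0.25 rad and linear speed of case_long below 0.04 m/s and angular speed of case_long below 0.3 rad/s), for 0.5 s.
4. the long case's back is held still, squarely and centred 120 mm before the lens (within 30 mm in distance, 40 mm off centre, 0.25 rad) for half a second (y of lens in the frame of case_long between -0.163 and -0.103 m and x of lens in the frame of case_long between -0.04 and 0.04 m and z of lens in the frame of case_long between 0.002 and 0.082 m and angle between the y axis of case_long and the x axis of reader, either way round below 0.25 rad and linear speed of case_long below 0.04 m/s and angular speed of case_long below 0.3 rad/s), for 0.5 s.
5. the middle case's front is held still, squarely and centred 120 mm before the lens (within 30 mm in distance, 40 mm off centre, 0.25 rad) for half a second (y of lens in the frame of case_mid between 0.103 and 0.163 m and x of lens in the frame of case_mid between -0.04 and 0.04 m and z of lens in the frame of case_mid between 0.002 and 0.082 m and angle between the y axis of case_mid and the x axis of reader, either way round below 0.25 rad and linear speed of case_mid below 0.04 m/s and angular speed of case_mid below 0.3 rad/s), for 0.5 s.
6. the middle case's spine is held still, squarely and centred 120 mm before the lens (within 30 mm in distance, 40 mm off centre, 0.25 rad) for half a second (x of lens in the frame of case_mid between 0.1425 and 0.2025 m and y of lens in the frame of case_mid between -0.04 and 0.04 m and z of lens in the frame of case_mid between 0.002 and 0.082 m and angle between the x axis of case_mid and the x axis of reader, either way round below 0.25 rad and linear speed of case_mid below 0.04 m/s and angular speed of case_mid below 0.3 rad/s), for 0.5 s.
7. the middle case's back is held still, squarely and centred 120 mm before the lens (within 30 mm in distance, 40 mm off centre, 0.25 rad) for half a second (y of lens in the frame of case_mid between -0.163 and -0.103 m and x of lens in the frame of case_mid between -0.04 and 0.04 m and z of lens in the frame of case_mid between 0.002 and 0.082 m and angle between the y axis of case_mid and the x axis of reader, either way round below 0.25 rad and linear speed of case_mid below 0.04 m/s and angular speed of case_mid below 0.3 rad/s), for 0.5 s.
8. the short case's front is held still, squarely and centred 120 mm before the lens (within 30 mm in distance, 40 mm off centre, 0.25 rad) for half a second (y of lens in the frame of case_short between 0.103 and 0.163 m and x of lens in the frame of case_short between -0.04 and 0.04 m and z of lens in the frame of case_short between 0.002 and 0.082 m and angle between the y axis of case_short and the x axis of reader, either way round below 0.25 rad and linear speed of case_short below 0.04 m/s and angular speed of case_short below 0.3 rad/s), for 0.5 s.
9. the short case's spine is held still, squarely and centred 120 mm before the lens (within 30 mm in distance, 40 mm off centre, 0.25 rad) for half a second (x of lens in the frame of case_short between 0.13 and 0.19 m and y of lens in the frame of case_short between -0.04 and 0.04 m and z of lens in the frame of case_short between 0.002 and 0.082 m and angle between the x axis of case_short and the x axis of reader, either way round below 0.25 rad and linear speed of case_short below 0.04 m/s and angular speed of case_short below 0.3 rad/s), for 0.5 s.
10. the short case's back is held still, squarely and centred 120 mm before the lens (within 30 mm in distance, 40 mm off centre, 0.25 rad) for half a second (y of lens in the frame of case_short between -0.163 and -0.103 m and x of lens in the frame of case_short between -0.04 and 0.04 m and z of lens in the frame of case_short between 0.002 and 0.082 m and angle between the y axis of case_short and the x axis of reader, either way round below 0.25 rad and linear speed of case_short below 0.04 m/s and angular speed of case_short below 0.3 rad/s), for 0.5 s.
At the end, for the whole second after the job is handed in: Every case that is present stands on the floor of the slot of its own length (within 7 mm along and 6 mm across the slot, at most 5 mm above the floor, upright, at rest), and the cover lies flat on the end plates with both pins through its holes (within 6 mm, 4 mm in height), released (x of case_long in the frame of slot_long between -0.007 and 0.007 m and y of case_long in the frame of slot_long between -0.006 and 0.006 m and z of case_long in the frame of slot_long below 0.005 m and angle between each of case_long, case_mid, case_short's own z axis and vertical below 0.08 rad and angle between the x axis of case_long and the x axis of slot_long, either way round below 0.12 rad and linear speed of each of case_long, case_mid, case_short, cover below 0.02 m/s and x of case_mid in the frame of slot_mid between -0.007 and 0.007 m and y of case_mid in the frame of slot_mid between -0.006 and 0.006 m and z of case_mid in the frame of slot_mid below 0.005 m and angle between the x axis of case_mid and the x axis of slot_mid, either way round below 0.12 rad and x of case_short in the frame of slot_short between -0.007 and 0.007 m and y of case_short in the frame of slot_short between -0.006 and 0.006 m and z of case_short in the frame of slot_short below 0.005 m and angle between the x axis of case_short and the x axis of slot_short, either way round below 0.12 rad and x of cover in the frame of caddy between -0.006 and 0.006 m and y of cover in the frame of caddy between -0.006 and 0.006 m and z of cover in the frame of caddy between 0.096 and 0.104 m and angle between cover's own z axis and vertical below 0.04 rad and angle between the x axis of cover and the x axis of caddy, either way round below 0.06 rad); the robot touches nothing.
It fails at once if a bystander (tape, jar, mug, can, notebook) is shoved more than 50 mm (distance of any of tape, jar, mug, can, notebook from where it was at the start of the episode above 0.05 m).
It fails at once if a bystander is knocked over (angle between any of tape, jar, mug, can, notebook's own z axis and vertical above 0.6 rad).
It fails at once if the robot or a held case bumps the reader (contact force between reader and the arm above 5 N or contact force between reader and the fingers above 5 N or contact force between reader and case_long above 5 N or contact force between reader and case_mid above 5 N or contact force between reader and case_short above 5 N).
Of case_long, case_mid, case_short only 2 to 3 are there at a start; the rules pass over those that are not, and their reading is None.
At some moment in a run one of cover may be knocked a few centimetres aside while the robot is not near it.
It also fails if it takes over 210 s, if anything falls off the work surface, if the arm or the gripper's body presses on something with over 40 N, if the wrist force passes 120 N, or if a joint passes its speed limit or range.

## Working session

There is one attempt and no reset: what is moved stays moved. The work goes in short steps, Python scripts to look and compute and a tool call to move; the robot and the scene stay as the last step left them, time stands still between calls to the robot, and variables do not carry over. Pictures are saved under pics/ and viewed, at most 14 in all, crops included, and the job is handed in when it is done.

Besides the shell and the picture viewer there is one more tool, called after ">>>" by a JSON object that holds its "method" and its "body". servo_tool: Moves the arm, as the interface text tells. Its arguments: {"type":"object","properties":{"plan":{"type":"array"}},"required":["plan"]}

```bash
ls; mkdir -p pics; python3 - <<'E'
from bench import *
import cv2,json
s=sense()
for k,v in s.items(): print(k,v)
for c in("scene","top"):
    im=grab_frame(c); cv2.imwrite(f"pics/{c}0.png",im[:,:,::-1])
    k=get_calibration(c); print(c,k)
    for q in ["caddy","cover","reader","lens","case_long","case_mid","case_short","tape","jar","mug","can","notebook"]:
        try: print(q,[(round(d["p"],2),[round(float(x)) for x in d["rect"]]) for d in find_in(q,c)][:4])
        except Exception as e: print(q,e)
E
```

```text
pics
time 0.0
joint_pos [ 1.02671665e+00  2.63495758e-01 -4.89389573e-02  1.25942540e+00
 -1.22243536e-05  1.41554170e+00]
qd [ 0.00086389 -0.00169611  0.00022244  0.00268665  0.00044223  0.00089286]
joint_efforts [-8.33234899e-04 -6.37615442e+01  3.84560287e+01  1.36129302e-02
 -1.43477023e-04 -3.05629680e-05]
eef_pos [0.19885551 0.48555435 0.21733846]
eef_rot [[-9.25355083e-01  3.79101144e-01 -5.40191482e-04]
 [ 3.79101499e-01  9.25354642e-01 -9.16510953e-04]
 [ 1.52418345e-04 -1.05288547e-03 -9.99999434e-01]]
contact_force [-0.00243659 -0.51118786 -0.07550511]
wrist_torque [-0.00209709 -0.02270529 -0.03424126]
gripper_force 0.0
grip_width 0.08531965679317512
scene {'fovy': 57.920497574876244, 'cx': 317.66222090208066, 'cy': 200.21270826420252, 'extrinsics': array([[ 5.47565650e-01,  6.89965475e-01, -4.73412613e-01,
         9.70759785e-01],
       [ 8.36762635e-01, -4.51240870e-01,  3.10177319e-01,
        -2.54409143e-01],
       [ 3.88522407e-04, -5.65976431e-01, -8.24421330e-01,
         8.92956676e-01],
       [ 0.00000000e+00,  0.00000000e+00,  0.00000000e+00,
         1.0000
[... 653 characters left out ...]
],
       [-0.99991788, -0.01082883,  0.00685376,  0.05066198],
       [-0.00509163, -0.15509727, -0.98788608,  1.29786572],
       [ 0.        ,  0.        ,  0.        ,  1.        ]])}
caddy [(0.61, [252, 220, 50, 62])]
cover [(0.81, [236, 215, 72, 73]), (0.64, [467, 226, 20, 31])]
reader [(0.87, [310, 160, 38, 46])]
lens [(0.62, [311, 164, 29, 48])]
case_long []
case_mid [(0.7, [391, 228, 22, 33]), (0.66, [426, 232, 22, 35]), (0.58, [313, 162, 34, 46])]
case_short [(0.59, [469, 225, 21, 30])]
tape [(0.65, [252, 220, 49, 62]), (0.56, [378, 151, 26, 26])]
jar [(0.55, [404, 283, 21, 19])]
mug [(0.77, [243, 158, 34, 30])]
can [(0.83, [191, 181, 31, 25])]
notebook [(0.78, [437, 161, 40, 55])]
```

```bash
python3 - <<'E'
import cv2
a=cv2.imread("pics/top0.png"); 
cv2.imwrite("pics/t0z.png",cv2.resize(a[110:330,150:510],None,fx=2.2,fy=2.2,interpolation=cv2.INTER_CUBIC))
a=cv2.imread("pics/scene0.png"); cv2.imwrite("pics/s0z.png",cv2.resize(a[110:350,120:500],None,fx=2.1,fy=2.1,interpolation=cv2.INTER_CUBIC))
E
```

```text
(no output)
```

View pics/t0z.png

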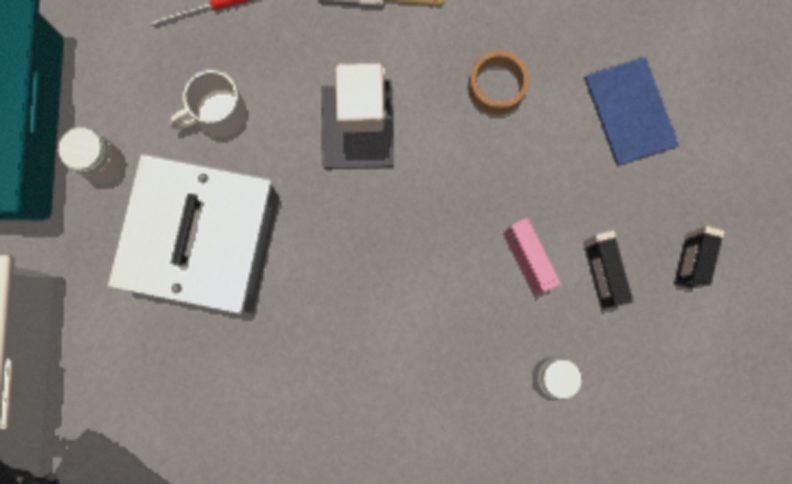

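View pics/s0z.png

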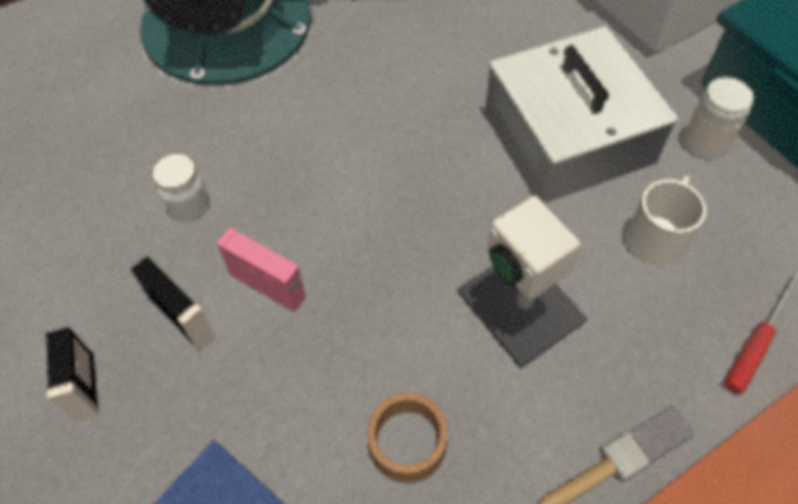

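```bash
cat > h.py <<'E'
from bench import *
import numpy as np, cv2
from scipy.optimize import minimize
K={c:get_calibration(c) for c in("scene","top")}
def proj(P,c):
    k=K[c];T=k["extrinsics"];f=200/np.tan(np.radians(k["fovy"]/2))
    p=(np.atleast_2d(P)-T[:3,3])@T[:3,:3]
    return np.c_[f*p[:,0]/p[:,2]+k["cx"],f*p[:,1]/p[:,2]+k["cy"]]
def ray(uv,c,z):
    k=K[c];T=k["extrinsics"];f=200/np.tan(np.radians(k["fovy"]/2))
    d=T[:3,:3]@np.array([(uv[0]-k["cx"])/f,(uv[1]-k["cy"])/f,1])
    return T[:3,3]+d*(z-T[2,3])/d[2]
def Rz(a): return np.array([[np.cos(a),-np.sin(a),0],[np.sin(a),np.cos(a),0],[0,0,1]])
def box(L,W,z0,z1,x,y,a):
    p=np.array([[i*L/2,j*W/2,z] for i in(-1,1) for j in(-1,1) for z in(z0,z1)])
    return p@Rz(a).T+[x,y,0]
def sil(P,c,S=8):
    h=cv2.convexHull((proj(P,c)*S+S/2-.5).astype(np.float32)).round().astype(np.int32)
    m=np.zeros((400*S//2,640*S//2),np.uint8) if 0 else None
    return h
def soft(P,c,r,S=6):
    x0,y0,x1,y1=r
    h=cv2.convexHull(((proj(P,c)+.5-[x0,y0])*S*16).astype(np.float32)).astype(np.int32)
    m=np.zeros(((y1-y0)*S,(x1-x0)*S),np.uint8); cv2.fillConvexPoly(m,h,1,shift=4)
    return cv2.resize(m.astype(np.float32),(x1-x0,y1-y0),interpolation=cv2.INTER_AREA)
def fit(masks,L,W,z0,z1,x,y,a):
    """masks {cam: bool}; silhouettes of a box"""
    R={}
    for c,m in masks.items():
        ys,xs=np.nonzero(m); R[c]=(max(xs.min()-12,0),max(ys.min()-12,0),min(xs.max()+12,640),min(ys.max()+12,400))
    def cost(v):
        t=0
        for c,m in masks.items():
            r=R[c]; s=soft(box(L,W,z0,z1,*v),c,r); q=m[r[1]:r[3],r[0]:r[2]].astype(np.float32)
            t+=1-np.minimum(s,q).sum()/np.maximum(s,q).sum()
        return t/len(masks)
    best=None
    for da in(0,.15,-.15):
        o=minimize(cost,[x,y,a+da],method="Nelder-Mead",options=dict(initial_simplex=np.array([[x,y,a+da],[x+.01,y,a+da],[x,y+.01,a+da],[x,y,a+da+.15]]),xatol=1e-4,fatol=1e-5,maxiter=300))
        if best is None or o.fun<best.fun: best=o
    return best.x,best.fun
E
python3 - <<'E'
import bench; print([n for n in dir(bench) if not n.startswith('_')])
from h import *
for c in("scene","top"):
    im=grab_frame(c); cv2.imwrite(f"pics/{c}1.png",im[:,:,::-1])
    for q in["cover","caddy","reader","case_mid","case_short"]:
        for i,d in enumerate(regions_of(q,c)):
            np.save(f"m_{c}_{q}_{i}.npy",d["region"])
            u=d["rect"][:2];print(c,q,i,round(d["p"],2),np.round(u),d["region"].sum(),ray(u,c,.04).round(3))
E
```

```text
['IKError', 'find_in', 'get_calibration', 'grab_frame', 'job_done', 'nose_length', 'regions_of', 'sense']
scene cover 0 0.88 [399. 156.] 3332 [0.48 0.37 0.04]
scene caddy 0 0.93 [395. 169.] 1682 [0.512 0.327 0.04 ]
scene reader 0 0.84 [368. 246.] 2926 [0.674 0.097 0.04 ]
scene case_mid 0 0.74 [244. 238.] 825 [ 0.477 -0.165  0.04 ]
scene case_mid 1 0.59 [202. 257.] 665 [ 0.465 -0.281  0.04 ]
scene case_short 0 0.93 [157. 288.] 874 [ 0.483 -0.406  0.04 ]
top cover 0 0.76 [236. 215.] 3751 [0.512 0.339 0.04 ]
top caddy 0 0.63 [252. 220.] 382 [0.497 0.287 0.04 ]
top reader 0 0.58 [311. 162.] 1411 [0.694 0.096 0.04 ]
top reader 1 0.51 [254. 221.] 348 [0.495 0.28  0.04 ]
top case_mid 0 0.7 [391. 226.] 461 [ 0.485 -0.169  0.04 ]
top case_mid 1 0.61 [428. 232.] 462 [ 0.465 -0.287  0.04 ]
top case_short 0 0.79 [467. 226.] 490 [ 0.485 -0.414  0.04 ]
```

```bash
python3 - <<'E'
from h import *
print("nose",nose_length)
M=lambda c,q,i:np.load(f"m_{c}_{q}_{i}.npy")
m={"scene":M("scene","case_mid",1),"top":M("top","case_mid",1)}
s={"scene":M("scene","case_short",0),"top":M("top","case_short",0)}
for n,mm,g in(("mid",m,(.465,-.283,.1)),("short",s,(.484,-.41,-.1))):
    for L in(.13,.105,.08):
        v,f=fit(mm,L,.026,0,.084,*g); print(n,L,v.round(4),round(f,3))
    for c in mm: print('  ',c,fit({c:mm[c]},.105 if n=="mid" else .08,.026,0,.084,*g))
cv={"top":M("top","cover",0),"scene":M("scene","cover",0)}
im=cv2.imread("pics/top1.png")
for c in cv: print("cover",c,fit({c:cv[c]},.192,.190,.1,.106,.5,.32,-.2))
k=fit(cv,.192,.190,.1,.106,.5,.32,-.2);print(k)
# crops with overlay
def draw(c,boxes,r,f,name):
    im=cv2.imread(f"pics/{c}1.png"); x0,y0,x1,y1=r
    im=cv2.resize(im[y0:y1,x0:x1],None,fx=f,fy=f,interpolation=cv2.INTER_CUBIC)
    for B in boxes:
        h=cv2.convexHull(((proj(B,c)+.5-[x0,y0])*f).astype(np.float32)).astype(int); cv2.polylines(im,[h],1,(0,255,0),1)
    return im
a=fit(m,.105,.026,0,.084,.465,-.283,.1)[0];b=fit(s,.08,.026,0,.084,.484,-.41,-.1)[0]
B=[box(.192,.19,.1,.106,*k[0]),box(.105,.026,0,.084,*a),box(.08,.026,0,.084,*b)]
i1=draw("top",B,(190,130,350,260),4,"");i2=draw("scene",B,(320,110,450,300),3,"")
cv2.imwrite("pics/r.png",i1);
i3=draw("scene",B,(130,220,230,320),4,"");i4=draw("top",B,(400,190,500,270),4,"")
out=np.zeros((570,800,3),np.uint8);out[:570,:390]=i2[:570,:390];out[:280,395:795]=i3[60:340];out[285:570,395:795]=i4[:285]
cv2.imwrite("pics/r2.png",out)
E
```

```text
nose 0.008
mid 0.13 [ 0.4585 -0.2785  0.2274] 0.229
mid 0.105 [ 0.4626 -0.2776  0.247 ] 0.083
mid 0.08 [ 0.4665 -0.2768  0.2794] 0.202
   scene (array([ 0.46251398, -0.2777226 ,  0.25118627]), np.float64(0.06907671689987183))
   top (array([ 0.46314931, -0.27774721,  0.24450514]), np.float64(0.0925784707069397))
short 0.13 [ 0.5038 -0.4184 -0.2523] 0.334
short 0.105 [ 0.4714 -0.4104 -0.2363] 0.222
short 0.08 [ 0.481  -0.4125 -0.2702] 0.062
   scene (array([ 0.48150663, -0.41244157, -0.2727463 ]), np.float64(0.03292614221572876))
   top (array([ 0.48031224, -0.41270117, -0.25695863]), np.float64(0.08579933643341064))
cover top (array([ 0.50366703,  0.32452427, -0.18878417]), np.float64(0.02288109064102173))
cover scene (array([ 0.50290676,  0.3249402 , -0.19050168]), np.float64(0.0258333683013916))
(array([ 0.50327705,  0.32464338, -0.19060659]), np.float64(0.02488917112350464))
```

View pics/r.png

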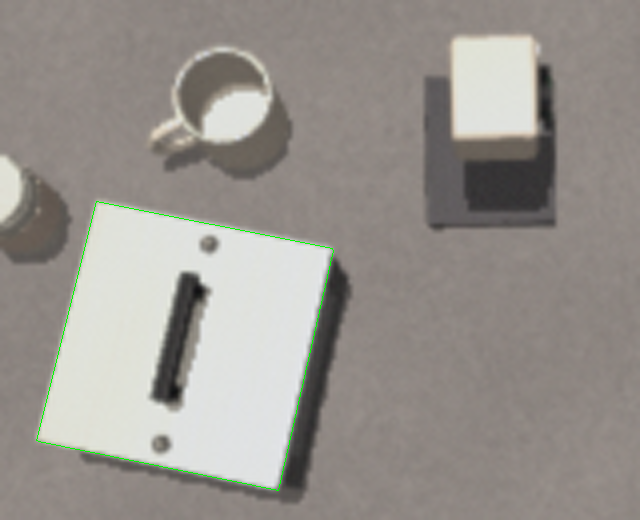

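View pics/r2.png

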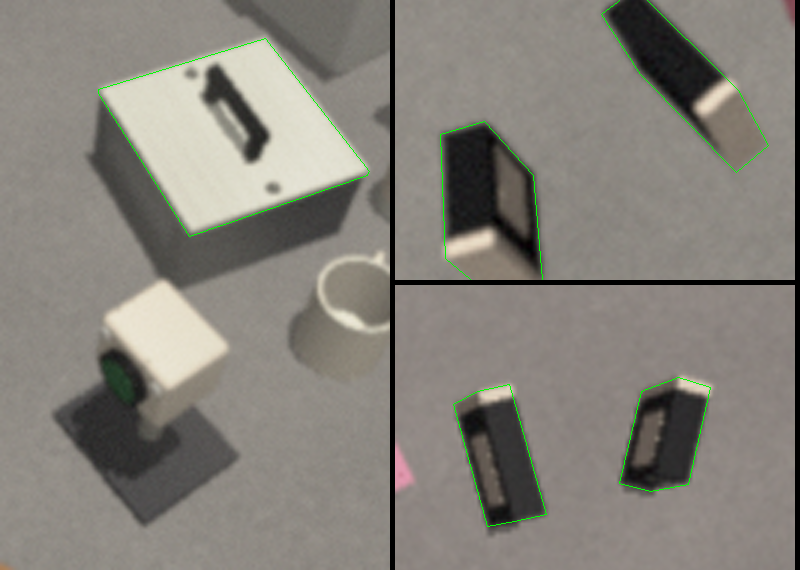

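```bash
python3 - <<'E'
from h import *
print("lens",ray((122/3+320-.5,376/3+110-.5),"scene",.16))
T=lambda u,v,z:ray((u/4+190-.5,v/4+130-.5),"top",z)
S=lambda u,v,z:ray((u/3+320-.5,v/3+110-.5),"scene",z)
for n,p in dict(headtop=[T(452,37,.195),T(536,37,.195),T(537,136,.195),T(451,136,.195)],headS=[S(163,281,.195),S(228,347,.195),S(166,389,.195),S(104,320,.195)],foot=[T(427,227,.01),T(555,227,.01)],footS=[S(53,413,.01),S(145,523,.01),S(239,457,.01)]).items():
    p=np.array(p);print(n,p.round(3).tolist());d=np.diff(np.r_[p,p[:1]],axis=0);print(np.degrees(np.arctan2(d[:,1],d[:,0])).round(1),np.linalg.norm(d,axis=1).round(3))
st=sense();print(np.degrees(np.arctan2(st["eef_rot"][1,1],st["eef_rot"][0,1])))
E
```

```text
lens [0.6846848  0.05039014 0.16      ]
headtop [[0.723, 0.117, 0.195], [0.723, 0.055, 0.195], [0.648, 0.053, 0.195], [0.647, 0.116, 0.195]]
[ -89.4 -178.8   90.6    0.6] [0.062 0.075 0.063 0.076]
headS [[0.649, 0.113, 0.195], [0.722, 0.117, 0.195], [0.724, 0.056, 0.195], [0.652, 0.054, 0.195]]
[   2.9  -87.6 -178.    93.5] [0.073 0.061 0.072 0.06 ]
foot [[0.618, 0.146, 0.01], [0.619, 0.038, 0.01]]
[-89.4  90.6] [0.109 0.109]
footS [[0.622, 0.037, 0.01], [0.751, 0.043, 0.01], [0.748, 0.15, 0.01]]
[   2.6   91.6 -138.1] [0.129 0.107 0.169]
67.72464694292051
```

```bash
cat >> h.py <<'E'
def go(x,y,z,psi):
    """rotation (deg about tool z) then shift (mm, tool axes after it)"""
    s=sense();R=s["eef_rot"];p=s["eef_pos"]
    cur=np.degrees(np.arctan2(R[1,0],R[0,0])); d=(cur-psi+180)%360-180
    Rn=np.array([[np.cos(np.radians(psi)),np.sin(np.radians(psi)),0],[np.sin(np.radians(psi)),-np.cos(np.radians(psi)),0],[0,0,-1]])
    print("t",round(s["time"],2),"at",p.round(4),"psi",round(cur,2),"tilt",R[:2,2].round(4),"turn",round(d,2),"shift",(1000*Rn.T@(np.array([x,y,z])-p)).round(1),"w",round(s["grip_width"]*1000,1),"F",s["contact_force"].round(1),round(float(s["gripper_force"]),1))
E
python3 - <<'E'
from h import *
T=lambda u,v,z:ray((u/4+190-.5,v/4+130-.5),"top",z)
print(T(190,275,.146),T(163,400,.146),T(209,243,.106),T(161,443,.106))
for q,u in dict(jar=(404,283),tape=(378,151),mug=(243,158),can=(191,181)).items(): print(q,ray(u,"top",.05).round(3))
go(.503,.325,.128,169.1)
E
```

```text
[0.55049674 0.31441512 0.146     ] [0.45564236 0.33025312 0.146     ] [0.58316455 0.30982595 0.106     ] [0.42625287 0.33989917 0.106     ]
jar [ 0.302 -0.204  0.05 ]
tape [ 0.732 -0.126  0.05 ]
mug [0.704 0.323 0.05 ]
can [0.623 0.491 0.05 ]
t 1.9 at [0.199  0.4858 0.2178] psi 157.72 tilt [-0.  0.] turn -11.38 shift [-328.9 -100.5   89.8] w 85.5 F [ 0.6  0.5 -0.2] 0.0
```

>>> {"method": "servo_tool", "body": {"plan": [[[60,0,0,0,0,0,-5.7],[60,0,0,0,0,0,-5.7],[60,-40,-12,0,0,0,0],[60,-40,-12,0,0,0,0],[60,-40,-12,0,0,0,0],[60,-40,-12,0,0,0,0],[60,-40,-12,0,0,0,0],[60,-40,-12,0,0,0,0],[60,-40,-12,0,0,0,0],[60,-40,-12,0,0,0,0]]]}}

```text
time: 2.73
eef_pos: [0.4962, 0.3301, 0.2179]
eef_rot: [[-0.982, 0.189, 0.0], [0.189, 0.982, 0.0], [-0.0, 0.0, -1.0]]
contact_force: [0.5, 1.3, 0.6]
grip_width: 0.06
gripper_force: 0.0
```

>>> {"method": "servo_tool", "body": {"plan": [[[60,-9,-4,0,0,0,0],[60,0,0,20,0,0,0],[60,0,0,25,0,0,0],[60,0,0,25,0,0,0],[60,0,0,10,0,0,0],[60,0,0,0,0,0,0],[60,0,0,0,0,0,0]]]}}

```text
time: 3.32
eef_pos: [0.5025, 0.326, 0.1384]
eef_rot: [[-0.982, 0.188, -0.0], [0.188, 0.982, -0.0], [0.0, -0.0, -1.0]]
contact_force: [0.6, -0.7, 1.2]
grip_width: 0.0598
gripper_force: 0.0
```

```bash
python3 - <<'E'
from h import *
go(.503,.325,.128,169.1)
E
```

```text
t 3.32 at [0.5025 0.326  0.1384] psi 169.14 tilt [-0.0001 -0.    ] turn 0.04 shift [-0.7 -0.9 10.4] w 59.8 F [ 0.6 -0.7  1.2] 0.0
```

>>> {"method": "servo_tool", "body": {"plan": [[[60,0,0,10,0,0,0],[30,0,0,0,0,0,0],[10,0,0,0,0,0,0],[10,0,0,0,0,0,0],[10,0,0,0,0,0,0],[10,0,0,0,0,0,0],[10,0,0,0,0,0,0]]]}}

```text
time: 3.9
eef_pos: [0.5028, 0.3261, 0.1285]
eef_rot: [[-0.982, 0.189, 0.001], [0.189, 0.982, 0.001], [-0.001, 0.001, -1.0]]
contact_force: [-1.5, -0.3, 6.0]
grip_width: 0.0114
gripper_force: 58.8
```

>>> {"method": "servo_tool", "body": {"plan": [[[10,0,0,-4,0,0,0],[10,0,0,-8,0,0,0],[10,0,0,-20,0,0,0],[10,0,0,-30,0,0,0],[10,0,0,-20,0,0,0],[10,0,0,0,0,0,0],[10,0,0,0,0,0,0]]]}}

```text
time: 4.48
eef_pos: [0.503, 0.3261, 0.2106]
eef_rot: [[-0.982, 0.189, 0.002], [0.189, 0.982, 0.001], [-0.002, 0.001, -1.0]]
contact_force: [-0.6, 0.4, -3.7]
grip_width: 0.0113
gripper_force: 58.8
```

```bash
python3 - <<'E'
from h import *
go(.44,.075,.21,169.1)
E
```

```text
t 4.48 at [0.503  0.3261 0.2106] psi 169.12 tilt [0.0017 0.0008] turn 0.02 shift [  14.4 -258.5    0.6] w 11.3 F [-0.6  0.4 -3.7] 58.8
```

>>> {"method": "servo_tool", "body": {"plan": [[[10,1,-20,0,0,0,0],[10,2,-33,0,0,0,0],[10,2,-35,0,0,0,0],[10,2,-35,0,0,0,0],[10,2,-35,0,0,0,0],[10,2,-35,0,0,0,0],[10,2,-35,0,0,0,0],[10,2,-30,0,0,0,0],[10,0,0,20,0,0,0],[10,0,0,30,0,0,0]]]}}

```text
time: 5.32
eef_pos: [0.4396, 0.0739, 0.16]
eef_rot: [[-0.981, 0.191, 0.003], [0.191, 0.981, -0.0], [-0.003, 0.0, -1.0]]
contact_force: [1.2, 1.3, -3.2]
grip_width: 0.0115
gripper_force: 59.0
```

>>> {"method": "servo_tool", "body": {"plan": [[[10,0,0,35,0,0,0],[10,0,0,35,0,0,0],[10,0,0,30,0,0,0],[10,0,0,18,0,0,0],[10,0,0,9,0,0,0],[10,0,0,2,0,0,0],[10,0,0,2,0,0,0],[10,0,0,0,0,0,0]]]}}

```text
time: 5.98
eef_pos: [0.4367, 0.0753, 0.0284]
eef_rot: [[-0.982, 0.189, -0.004], [0.189, 0.982, -0.0], [0.004, -0.001, -1.0]]
contact_force: [-11.6, -0.3, 14.4]
grip_width: 0.0111
gripper_force: 61.3
```

```bash
python3 - <<'E'
from h import *
go(.44,.075,.028,169.1)
E
```

```text
t 5.98 at [0.4367 0.0753 0.0284] psi 169.13 tilt [-0.0039 -0.0002] turn 0.03 shift [-3.4  0.3  0.4] w 11.1 F [-11.6  -0.3  14.4] 61.3
```

Contact; release, rise clear, and look.

>>> {"method": "servo_tool", "body": {"plan": [[[40,0,0,0,0,0,0],[60,0,0,0,0,0,0],[60,0,0,0,0,0,0],[60,0,0,0,0,0,0],[60,0,0,-20,0,0,0],[60,0,0,-40,0,0,0],[60,0,0,-40,0,0,0],[60,0,0,-40,0,0,0],[60,0,0,-40,0,0,0],[60,0,0,0,0,0,0]]]}}

```text
time: 6.82
eef_pos: [0.4416, 0.0753, 0.2152]
eef_rot: [[-0.982, 0.189, 0.009], [0.189, 0.982, -0.0], [-0.009, 0.002, -1.0]]
contact_force: [-0.5, 0.3, 0.7]
grip_width: 0.06
gripper_force: 0.0
```

>>> {"method": "servo_tool", "body": {"plan": [[[60,0,41,0,0,0,7],[60,0,41,0,0,0,7],[60,0,41,0,0,0,7],[60,0,41,0,0,0,7],[60,0,0,0,0,0,7],[60,0,0,0,0,0,7],[60,0,0,0,0,0,7],[60,0,0,0,0,0,7],[60,0,0,0,0,0,7],[60,0,0,0,0,0,7]]]}}

```text
time: 7.65
eef_pos: [0.4929, 0.2166, 0.2086]
eef_rot: [[-0.187, 0.982, -0.0], [0.982, 0.187, -0.0], [-0.0, -0.0, -1.0]]
contact_force: [-0.2, 0.1, 0.7]
grip_width: 0.0601
gripper_force: 0.0
```

```bash
python3 - <<'E'
from h import *
go(.4626,-.2776,.2,14.2)
T=grab_frame("top");S=grab_frame("scene")
cv2.imwrite("pics/top2.png",T[:,:,::-1]);cv2.imwrite("pics/scene2.png",S[:,:,::-1])
a=cv2.resize(T[150:280,190:370,::-1],None,fx=4.4,fy=4.4,interpolation=cv2.INTER_CUBIC);cv2.imwrite("pics/t2.png",a)
a=cv2.resize(S[110:260,320:450,::-1],None,fx=4,fy=4,interpolation=cv2.INTER_CUBIC);cv2.imwrite("pics/s2.png",a)
for c in("top","scene"):
    for d in regions_of("cover",c): print(c,d["p"],d["rect"],d["region"].sum()); print(fit({c:d["region"]},.192,.19,0,.006,.44,.075,-.19)) if d["p"]>.5 else 0
E
```

```text
t 7.65 at [0.4929 0.2166 0.2086] psi 100.77 tilt [-0.0002 -0.0001] turn 86.57 shift [-150.6  471.6    8.6] w 60.1 F [-0.2  0.1  0.7] 0.0
top 0.8 [317.1, 239.6, 63.1, 66.1] 3097
(array([ 0.43717333,  0.0752508 , -0.19589396]), np.float64(0.0660550594329834))
scene 0.77 [313.8, 198.6, 79.4, 64.6] 3359
(array([ 0.43731425,  0.07539668, -0.18333714]), np.float64(0.029350996017456055))
scene 0.37 [206.4, 200.8, 28.4, 29.3] 559
```

View pics/t2.png

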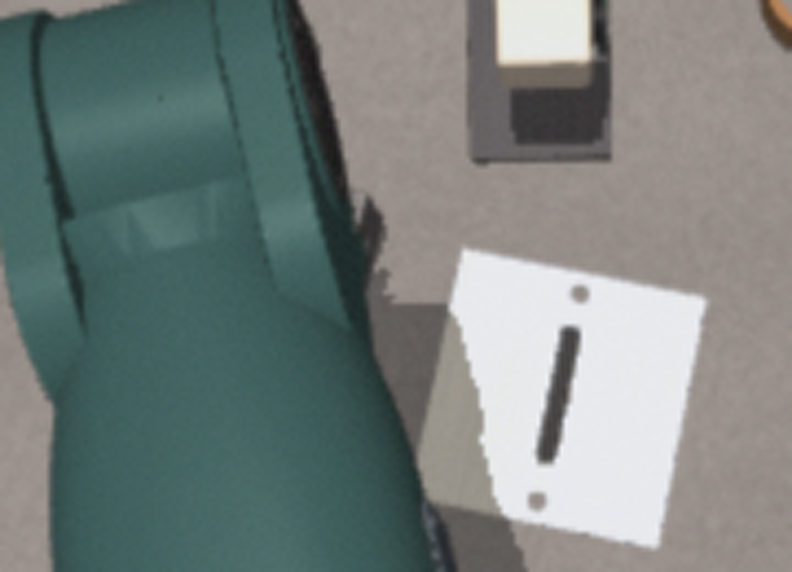

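View pics/s2.png

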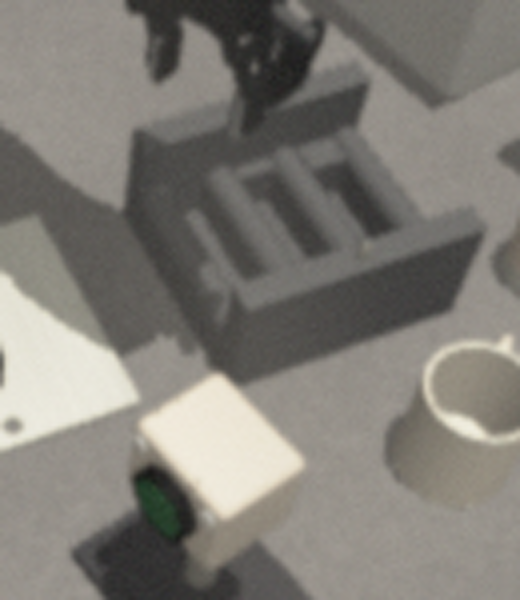

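>>> {"method": "servo_tool", "body": {"plan": [[[60,0,0,0,0,0,7],[60,0,0,0,0,0,7],[60,0,0,0,0,0,7],[60,0,0,0,0,0,7],[60,0,0,0,0,0,7],[60,0,0,0,0,0,7],[60,0,0,0,0,0,7],[60,0,0,0,0,0,7],[60,0,0,0,0,0,7],[60,0,0,0,0,0,7]]]}}

```text
time: 8.68
eef_pos: [0.4929, 0.2165, 0.2088]
eef_rot: [[0.857, 0.515, -0.0], [0.515, -0.857, 0.0], [-0.0, -0.0, -1.0]]
contact_force: [-0.4, -0.6, 0.8]
grip_width: 0.0601
gripper_force: 0.0
```

>>> {"method": "servo_tool", "body": {"plan": [[[60,0,0,0,0,0,7],[60,0,0,0,0,0,7],[60,-12,39,0,0,0,2.6],[60,-12,39,0,0,0,0],[60,-12,39,0,0,0,0],[60,-12,39,0,0,0,0],[60,-12,39,0,0,0,0],[60,-12,39,0,0,0,0],[60,-12,39,0,0,0,0],[60,-12,39,0,0,0,0]]]}}

```text
time: 9.52
eef_pos: [0.4795, -0.1116, 0.209]
eef_rot: [[0.967, 0.255, 0.001], [0.255, -0.967, -0.0], [0.0, 0.0, -1.0]]
contact_force: [1.5, 0.4, -0.1]
grip_width: 0.0599
gripper_force: 0.0
```

>>> {"method": "servo_tool", "body": {"plan": [[[60,-12,39,0,0,0,0],[60,-12,39,0,0,0,0],[60,-12,39,0,0,0,0],[60,-12,39,0,0,0,0],[60,0,0,0,0,0,0]]]}}

```text
time: 9.93
eef_pos: [0.4721, -0.2788, 0.2081]
eef_rot: [[0.968, 0.25, -0.0], [0.25, -0.968, -0.001], [-0.001, 0.001, -1.0]]
contact_force: [-0.5, 1.0, -0.5]
grip_width: 0.0598
gripper_force: 0.0
```

```bash
python3 - <<'E'
from h import *
go(.4626,-.2776,.059,14.2)
T=grab_frame("top");S=grab_frame("scene")
cv2.imwrite("pics/top3.png",T[:,:,::-1]);cv2.imwrite("pics/scene3.png",S[:,:,::-1])
a=cv2.resize(T[170:270,195:295,::-1],None,fx=4,fy=4,interpolation=cv2.INTER_CUBIC)
b=cv2.resize(S[110:210,340:440,::-1],None,fx=4,fy=4,interpolation=cv2.INTER_CUBIC);cv2.imwrite("pics/c3.png",np.hstack([a,b]))
E
```

```text
t 9.93 at [ 0.4721 -0.2788  0.2081] psi 14.49 tilt [-0.0001 -0.0015] turn 0.29 shift [ -8.9  -3.5 149.1] w 59.8 F [-0.5  1.  -0.5] 0.0
```

View pics/c3.png

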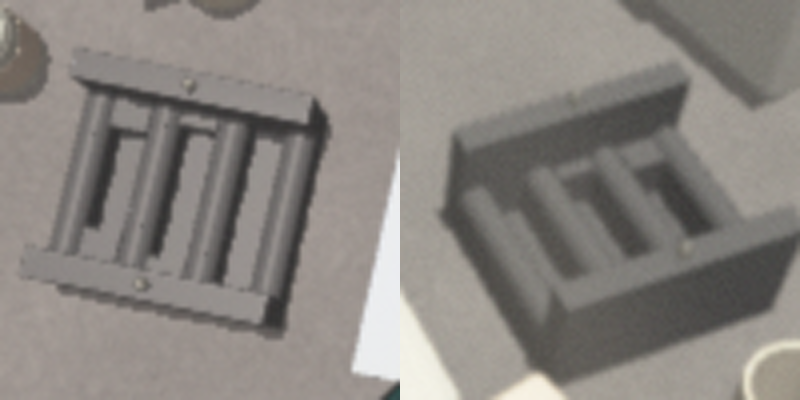

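```bash
python3 - <<'E'
from h import *
p=[ray((u/4+195-.5,v/4+170-.5),"top",.108) for u,v in((190,86),(140,285))]
q=[ray((u/4+340-.5,v/4+110-.5),"scene",.108) for u,v in((173,97),(285,247))]
# end plate tops z=.1 outer corners, top crop
e=[ray((u/4+195-.5,v/4+170-.5),"top",.1) for u,v in((76,49),(320,97),(22,247),(270,295))]
for n,a in(("top",p),("scene",q)):
    d=a[0]-a[1];print(n,np.mean(a,0).round(4),np.linalg.norm(d),np.degrees(np.arctan2(d[1],d[0])))
print(np.array(e).round(4))
E
```

```text
top [0.5025 0.3243 0.108 ] 0.15897896597385788 -11.46641795576498
scene [0.5021 0.325  0.108 ] 0.15832834596709633 170.35874815375905
[[0.6108 0.4018 0.1   ]
 [0.5742 0.2075 0.1   ]
 [0.4535 0.4351 0.1   ]
 [0.4186 0.2413 0.1   ]]
```

>>> {"method": "servo_tool", "body": {"plan": [[[60,-9,-3.5,0,0,0,0.3],[60,0,0,40,0,0,0],[60,0,0,40,0,0,0],[60,0,0,35,0,0,0],[60,0,0,25,0,0,0],[60,0,0,9,0,0,0],[26,0,0,0,0,0,0],[15,0,0,0,0,0,0],[15,0,0,0,0,0,0],[15,0,0,0,0,0,0]]]}}

```text
time: 10.87
eef_pos: [0.464, -0.2722, 0.0619]
eef_rot: [[0.969, 0.246, 0.002], [0.246, -0.969, -0.002], [0.002, 0.003, -1.0]]
contact_force: [-0.3, 0.5, 7.4]
grip_width: 0.0243
gripper_force: 59.1
```

>>> {"method": "servo_tool", "body": {"plan": [[[15,0,0,0,0,0,0],[15,0,0,0,0,0,0],[15,0,0,-5,0,0,0],[15,0,0,-15,0,0,0],[15,0,0,-25,0,0,0],[15,0,0,-25,0,0,0],[15,0,0,-25,0,0,0],[15,0,0,-15,0,0,0],[15,0,0,-8,0,0,0],[15,0,0,0,0,0,0]]]}}

```text
time: 11.7
eef_pos: [0.4636, -0.272, 0.18]
eef_rot: [[0.969, 0.246, 0.003], [0.246, -0.969, -0.002], [0.002, 0.003, -1.0]]
contact_force: [-0.2, -0.8, -2.4]
grip_width: 0.0241
gripper_force: 59.2
```

```bash
python3 - <<'E'
from h import *
go(.687,-.083,.177,1.5)
go(.687,-.1225,.177,91.5)
E
```

```text
t 11.7 at [ 0.4636 -0.272   0.18  ] psi 14.22 tilt [ 0.0026 -0.0021] turn 12.72 shift [ 228.2 -183.1    3. ] w 24.1 F [-0.2 -0.8 -2.4] 59.2
t 11.7 at [ 0.4636 -0.272   0.18  ] psi 14.22 tilt [ 0.0026 -0.0021] turn -77.28 shift [143.6 227.2   3. ] w 24.1 F [-0.2 -0.8 -2.4] 59.2
```

>>> {"method": "servo_tool", "body": {"plan": [[[15,0,0,0,0,0,6.3],[15,0,0,0,0,0,6.4],[15,15,-12,0,0,0,0],[15,30,-24,0,0,0,0],[15,35,-28,0,0,0,0],[15,35,-28,0,0,0,0],[15,35,-28,0,0,0,0],[15,35,-28,0,0,0,0],[15,25,-20,0,0,0,0],[15,14,-11,0,0,0,0]]]}}

```text
time: 12.53
eef_pos: [0.6743, -0.0918, 0.1761]
eef_rot: [[1.0, 0.029, -0.001], [0.029, -1.0, 0.001], [-0.001, -0.001, -1.0]]
contact_force: [0.7, -0.5, -2.0]
grip_width: 0.0239
gripper_force: 59.1
```

>>> {"method": "servo_tool", "body": {"plan": [[[15,4,-4,3,0,0,0],[15,0,0,0,0,0,0],[15,0,0,0,0,0,0],[15,0,0,0,0,0,0],[15,0,0,0,0,0,0],[15,0,0,0,0,0,0]]]}}

```text
time: 13.03
eef_pos: [0.6759, -0.0916, 0.1752]
eef_rot: [[1.0, 0.025, 0.0], [0.025, -1.0, -0.0], [0.0, 0.0, -1.0]]
contact_force: [0.8, -0.2, -2.0]
grip_width: 0.0239
gripper_force: 59.2
```

```bash
python3 - <<'E'
from h import *
go(.687,-.083,.177,1.5)
for c in("top","scene"):
    im=grab_frame(c); cv2.imwrite(f"pics/{c}4.png",im[:,:,::-1])
T=cv2.imread("pics/top4.png");S=cv2.imread("pics/scene4.png")
r=lambda a:cv2.resize(a,None,fx=2.6,fy=2.6,interpolation=cv2.INTER_CUBIC)
cv2.imwrite("pics/c4.png",np.hstack([r(T[110:310,260:410]),r(S[150:350,240:390])]))
E
```

```text
t 13.03 at [ 0.6759 -0.0916  0.1752] psi 1.45 tilt [ 0.0002 -0.0002] turn -0.05 shift [11.3 -8.3 -1.8] w 23.9 F [ 0.8 -0.2 -2. ] 59.2
```

View pics/c4.png

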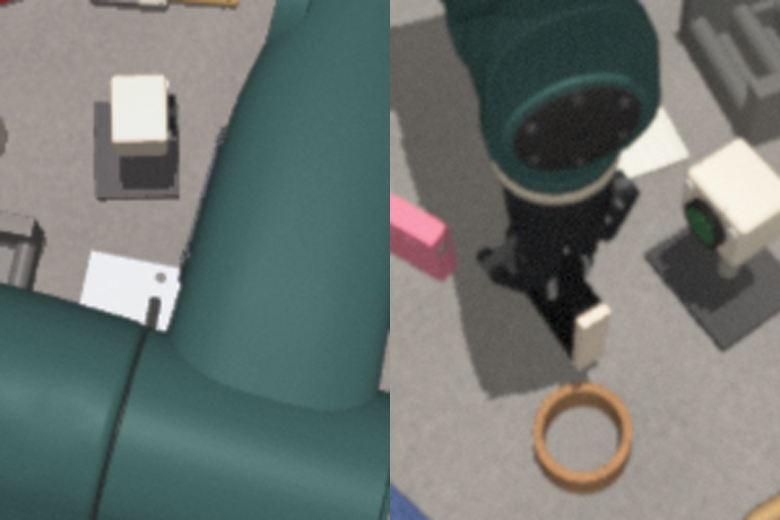

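>>> {"method": "servo_tool", "body": {"plan": [[[15,6,-4,-2,0,0,0],[15,6,-4,0,0,0,0],[15,0,0,0,0,0,0],[15,0,0,0,0,0,0],[15,0,0,0,0,0,0],[15,0,0,0,0,0,0],[15,0,0,0,0,0,0],[15,0,0,0,0,0,0],[15,0,0,0,0,0,0],[15,0,0,0,0,0,0]]]}}

```text
time: 13.97
eef_pos: [0.6882, -0.0825, 0.1769]
eef_rot: [[1.0, 0.026, 0.0], [0.026, -1.0, -0.0], [0.0, 0.0, -1.0]]
contact_force: [-0.3, 0.5, -1.6]
grip_width: 0.024
gripper_force: 59.2
```

>>> {"method": "servo_tool", "body": {"plan": [[[15,0,0,0,0,0,0],[15,0,0,0,0,0,0],[15,0,0,0,0,0,0],[15,0,0,0,0,0,-3],[15,0,0,0,0,0,-7],[15,0,0,0,0,0,-7],[15,0,0,0,0,0,-7],[15,0,0,0,0,0,-7],[15,0,0,0,0,0,-7],[15,0,0,0,0,0,-7]]]}}

```text
time: 14.8
eef_pos: [0.6882, -0.0824, 0.1769]
eef_rot: [[0.684, 0.73, -0.0], [0.73, -0.684, 0.0], [0.0, -0.0, -1.0]]
contact_force: [-0.4, 0.7, -2.9]
grip_width: 0.0239
gripper_force: 59.2
```

>>> {"method": "servo_tool", "body": {"plan": [[[15,0,0,0,0,0,-7],[15,0,0,0,0,0,-7],[15,0,0,0,0,0,-7],[15,0,0,0,0,0,-7],[15,0,0,0,0,0,-7],[15,0,0,0,0,0,-7],[15,0,0,0,0,0,-3],[15,0,0,0,0,0,0],[15,0,0,0,0,0,0],[15,0,0,0,0,0,0]]]}}

```text
time: 15.63
eef_pos: [0.6882, -0.0824, 0.1769]
eef_rot: [[-0.024, 1.0, -0.0], [1.0, 0.024, -0.0], [-0.0, -0.0, -1.0]]
contact_force: [0.0, -0.4, -2.3]
grip_width: 0.0242
gripper_force: 59.2
```

```bash
python3 - <<'E'
from h import *
go(.687,-.1225,.177,91.5)
E
```

```text
t 15.63 at [ 0.6882 -0.0824  0.1769] psi 91.39 tilt [-0. -0.] turn -0.11 shift [-40.1  -2.3  -0.1] w 24.2 F [ 0.  -0.4 -2.3] 59.2
```

>>> {"method": "servo_tool", "body": {"plan": [[[15,-10,-1,0,0,0,0],[15,-18,-1,0,0,0,0],[15,-10,0,0,0,0,0],[15,0,0,0,0,0,0],[15,0,0,0,0,0,0],[15,0,0,0,0,0,0],[15,0,0,0,0,0,0],[15,0,0,0,0,0,0],[15,0,0,0,0,0,0],[15,0,0,0,0,0,0]]]}}

```text
time: 16.47
eef_pos: [0.6873, -0.1201, 0.1769]
eef_rot: [[-0.027, 1.0, 0.0], [1.0, 0.027, 0.0], [0.0, 0.0, -1.0]]
contact_force: [0.2, 0.2, -1.8]
grip_width: 0.0247
gripper_force: 59.2
```

>>> {"method": "servo_tool", "body": {"plan": [[[15,0,0,0,0,0,0],[15,0,0,0,0,0,0],[15,0,0,0,0,0,0],[15,0,0,0,0,0,0],[15,0,0,0,0,0,0]]]}}

```text
time: 16.88
eef_pos: [0.6872, -0.1204, 0.1769]
eef_rot: [[-0.026, 1.0, -0.0], [1.0, 0.026, -0.0], [-0.0, -0.0, -1.0]]
contact_force: [0.2, -0.8, -1.6]
grip_width: 0.0239
gripper_force: 59.2
```

```bash
python3 - <<'E'
from h import *
go(.687,-.083,.177,181.5)
S=grab_frame("scene");cv2.imwrite("pics/scene5.png",S[:,:,::-1])
cv2.imwrite("pics/c5.png",cv2.resize(S[200:320,260:400,::-1],None,fx=4.5,fy=4.5,interpolation=cv2.INTER_CUBIC))
E
```

```text
t 16.88 at [ 0.6872 -0.1204  0.1769] psi 91.52 tilt [-0. -0.] turn -89.98 shift [-0.7 37.4 -0.1] w 23.9 F [ 0.2 -0.8 -1.6] 59.2
```

View pics/c5.png

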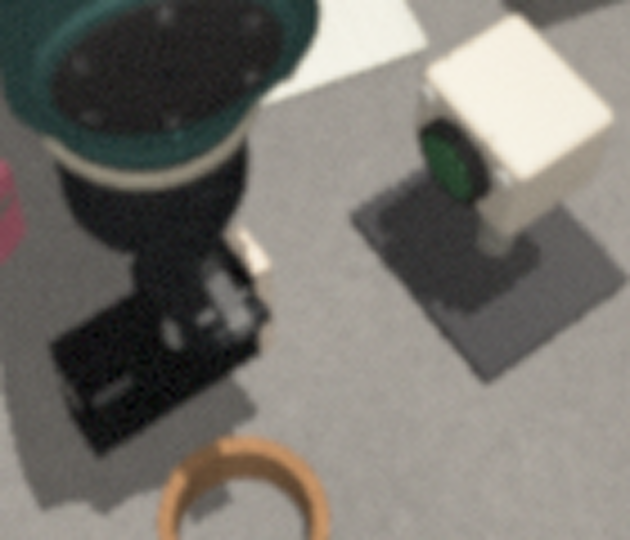

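>>> {"method": "servo_tool", "body": {"plan": [[[15,0,0,0,0,0,-3],[15,0,0,0,0,0,-7],[15,0,0,0,0,0,-7],[15,0,0,0,0,0,-7],[15,0,0,0,0,0,-7],[15,0,0,0,0,0,-7],[15,0,0,0,0,0,-7],[15,0,0,0,0,0,-7],[15,0,0,0,0,0,-7],[15,0,0,0,0,0,-7]]]}}

```text
time: 17.77
eef_pos: [0.6872, -0.1205, 0.1768]
eef_rot: [[-0.926, 0.377, -0.0], [0.377, 0.926, 0.0], [0.0, 0.0, -1.0]]
contact_force: [-0.1, -0.3, -2.5]
grip_width: 0.0242
gripper_force: 59.2
```

>>> {"method": "servo_tool", "body": {"plan": [[[15,0,0,0,0,0,-7],[15,0,0,0,0,0,-7],[15,0,0,0,0,0,-7],[15,0,10,0,0,0,-3],[15,0,17,0,0,0,0],[15,0,10,0,0,0,0],[15,0,0,0,0,0,0],[15,0,0,0,0,0,0],[15,0,0,0,0,0,0],[15,0,0,0,0,0,0]]]}}

```text
time: 18.6
eef_pos: [0.6868, -0.0837, 0.1769]
eef_rot: [[-1.0, -0.026, 0.0], [-0.026, 1.0, -0.0], [-0.0, -0.0, -1.0]]
contact_force: [-0.0, -0.2, -1.8]
grip_width: 0.0238
gripper_force: 59.2
```

>>> {"method": "servo_tool", "body": {"plan": [[[15,0,0,0,0,0,0],[15,0,0,0,0,0,0],[15,0,0,0,0,0,0],[15,0,0,0,0,0,0],[15,0,0,0,0,0,0],[15,0,0,0,0,0,0],[15,0,0,0,0,0,0],[15,0,0,0,0,0,0]]]}}

```text
time: 19.27
eef_pos: [0.6868, -0.0835, 0.1769]
eef_rot: [[-1.0, -0.026, -0.0], [-0.026, 1.0, -0.0], [0.0, -0.0, -1.0]]
contact_force: [0.1, 0.3, -1.7]
grip_width: 0.0238
gripper_force: 59.2
```

```bash
python3 - <<'E'
from h import *
go(.5033,.3255,.21,169.1)
print(ray((100/4.5+260-.5,455/4.5+200-.5),"scene",.116),ray((52/4.5+260-.5,345/4.5+200-.5),"scene",.199),"expect y",-.1204-.0025-.0525,"x .7")
S=grab_frame("scene");cv2.imwrite("pics/scene6.png",S[:,:,::-1])
E
```

```text
t 19.27 at [ 0.6868 -0.0835  0.1769] psi -178.49 tilt [-0. -0.] turn 12.41 shift [257.5 366.9 -33.1] w 23.8 F [ 0.1  0.3 -1.7] 59.2
[ 0.70468201 -0.17399176  0.116     ] [ 0.6772502  -0.17538472  0.199     ] expect y -0.1754 x .7
```

>>> {"method": "servo_tool", "body": {"plan": [[[15,0,0,-15,0,0,6.2],[15,0,0,-18,0,0,6.2],[15,20,0,0,0,0,0],[15,35,0,0,0,0,0],[15,35,0,0,0,0,0],[15,35,0,0,0,0,0],[15,35,0,0,0,0,0],[15,35,0,0,0,0,0],[15,35,0,0,0,0,0],[15,30,15,0,0,0,0]]]}}

```text
time: 20.15
eef_pos: [0.4319, -0.0202, 0.2099]
eef_rot: [[-0.982, 0.19, 0.0], [0.19, 0.982, -0.001], [-0.0, -0.001, -1.0]]
contact_force: [1.1, 0.8, -1.4]
grip_width: 0.0241
gripper_force: 59.3
```

>>> {"method": "servo_tool", "body": {"plan": [[[15,0,35,0,0,0,0],[15,0,35,0,0,0,0],[15,0,35,0,0,0,0],[15,0,35,0,0,0,0],[15,0,35,0,0,0,0],[15,0,35,0,0,0,0],[15,0,35,0,0,0,0],[15,0,35,0,0,0,0],[15,0,35,0,0,0,0],[15,0,25,0,0,0,0]]]}}

```text
time: 20.98
eef_pos: [0.4985, 0.317, 0.2098]
eef_rot: [[-0.982, 0.188, 0.0], [0.188, 0.982, 0.0], [-0.0, 0.001, -1.0]]
contact_force: [1.3, -0.5, -1.4]
grip_width: 0.0241
gripper_force: 59.5
```

>>> {"method": "servo_tool", "body": {"plan": [[[15,0,10,0,0,0,0],[15,0,0,0,0,0,0],[15,0,0,0,0,0,0],[15,0,0,0,0,0,0],[15,0,0,0,0,0,0],[15,0,0,0,0,0,0]]]}}

```text
time: 21.48
eef_pos: [0.5005, 0.3231, 0.2102]
eef_rot: [[-0.982, 0.19, 0.0], [0.19, 0.982, 0.0], [-0.0, 0.0, -1.0]]
contact_force: [-0.8, 0.9, -1.8]
grip_width: 0.0239
gripper_force: 59.5
```

```bash
python3 - <<'E'
from h import *
go(.5007,.3251,.123,169.1)
S=grab_frame("scene");cv2.imwrite("pics/scene7.png",S[:,:,::-1])
cv2.imwrite("pics/c7.png",cv2.resize(S[80:220,330:460,::-1],None,fx=4,fy=4,interpolation=cv2.INTER_CUBIC))
E
```

```text
t 21.48 at [0.5005 0.3231 0.2102] psi 169.05 tilt [0.0003 0.    ] turn -0.05 shift [ 0.1  2.  87.2] w 23.9 F [-0.8  0.9 -1.8] 59.5
```

View pics/c7.png

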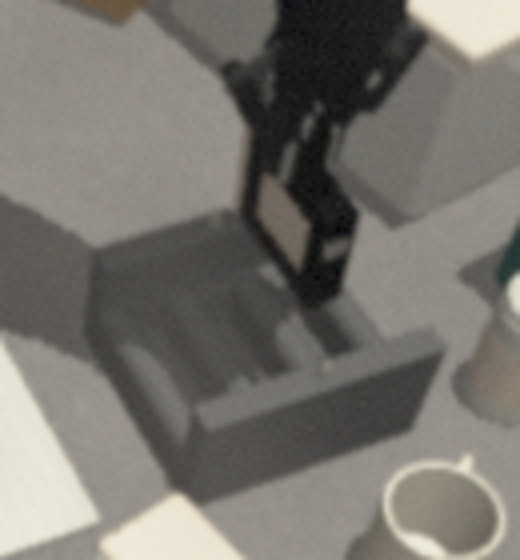

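>>> {"method": "servo_tool", "body": {"plan": [[[15,0,2,15,0,0,0],[15,0,0,25,0,0,0],[15,0,0,25,0,0,0],[15,0,0,15,0,0,0],[15,0,0,7,0,0,0],[15,0,0,0,0,0,0],[15,0,0,0,0,0,0],[15,0,0,0,0,0,0],[15,0,0,0,0,0,0]]]}}

```text
time: 22.28
eef_pos: [0.5014, 0.3263, 0.124]
eef_rot: [[-0.982, 0.189, 0.002], [0.189, 0.982, 0.001], [-0.001, 0.001, -1.0]]
contact_force: [0.1, 0.3, -2.5]
grip_width: 0.0242
gripper_force: 59.5
```

>>> {"method": "servo_tool", "body": {"plan": [[[15,0,0,4,0,0,0],[15,0,0,4,0,0,0],[15,0,0,4,0,0,0],[15,0,0,4,0,0,0],[15,0,0,0,0,0,0],[15,0,0,0,0,0,0]]]}}

```text
time: 22.78
eef_pos: [0.5007, 0.3252, 0.1066]
eef_rot: [[-0.982, 0.189, -0.0], [0.189, 0.982, -0.002], [-0.0, -0.002, -1.0]]
contact_force: [0.9, -4.6, 1.3]
grip_width: 0.0244
gripper_force: 59.7
```

```bash
python3 - <<'E'
from h import *
go(.5007,.3251,.070,169.1)
E
```

```text
t 22.78 at [0.5007 0.3252 0.1066] psi 169.09 tilt [-0.0001 -0.0018] turn -0.01 shift [-0.  -0.1 36.6] w 24.4 F [ 0.9 -4.6  1.3] 59.7
```

>>> {"method": "servo_tool", "body": {"plan": [[[15,0,-1,4,0,0,0],[15,0,0,5,0,0,0],[15,0,0,5,0,0,0],[15,0,0,5,0,0,0],[15,0,0,0,0,0,0],[15,0,0,0,0,0,0]]]}}

```text
time: 23.28
eef_pos: [0.4996, 0.3236, 0.0867]
eef_rot: [[-0.982, 0.189, -0.002], [0.189, 0.982, -0.003], [0.001, -0.004, -1.0]]
contact_force: [-1.3, -6.6, -4.8]
grip_width: 0.024
gripper_force: 59.0
```

```bash
python3 - <<'E'
from h import *
go(.5007,.3251,.070,169.1)
E
```

```text
t 23.28 at [0.4996 0.3236 0.0867] psi 169.1 tilt [-0.0021 -0.0034] turn -0.0 shift [-0.8  1.7 16.7] w 24.0 F [-1.3 -6.6 -4.8] 59.0
```

>>> {"method": "servo_tool", "body": {"plan": [[[15,0,-1,3,0,0,0],[15,0,0,4,0,0,0],[15,0,0,4,0,0,0],[15,0,0,3,0,0,0],[15,0,0,0,0,0,0],[15,0,0,0,0,0,0]]]}}

```text
time: 23.78
eef_pos: [0.4997, 0.3232, 0.073]
eef_rot: [[-0.982, 0.189, -0.002], [0.189, 0.982, -0.002], [0.001, -0.002, -1.0]]
contact_force: [-1.4, -5.0, -4.6]
grip_width: 0.0242
gripper_force: 59.0
```

>>> {"method": "servo_tool", "body": {"plan": [[[15,0,0,2,0,0,0],[15,0,0,2,0,0,0],[15,0,0,0,0,0,0],[15,0,0,0,0,0,0]]]}}

```text
time: 24.12
eef_pos: [0.4999, 0.3234, 0.0699]
eef_rot: [[-0.982, 0.189, -0.001], [0.189, 0.982, -0.002], [0.0, -0.002, -1.0]]
contact_force: [-3.3, -7.3, 3.9]
grip_width: 0.024
gripper_force: 60.1
```

```bash
python3 - <<'E'
from h import *
go(.5007,.3251,.070,169.1)
E
```

```text
t 24.12 at [0.4999 0.3234 0.0699] psi 169.11 tilt [-0.0006 -0.0016] turn 0.01 shift [-0.4  1.8 -0.1] w 24.0 F [-3.3 -7.3  3.9] 60.1
```

>>> {"method": "servo_tool", "body": {"plan": [[[30,0,0,0,0,0,0],[38,0,0,0,0,0,0],[38,0,0,0,0,0,0],[38,0,0,0,0,0,0],[38,0,0,-10,0,0,0],[38,0,0,-25,0,0,0],[38,0,0,-35,0,0,0],[38,0,0,-35,0,0,0],[60,0,0,-30,0,0,0],[60,0,0,-5,0,0,0]]]}}

```text
time: 24.95
eef_pos: [0.5019, 0.3249, 0.2158]
eef_rot: [[-0.982, 0.189, 0.007], [0.189, 0.982, 0.003], [-0.006, 0.004, -1.0]]
contact_force: [0.4, 0.7, -0.5]
grip_width: 0.0593
gripper_force: 0.0
```

>>> {"method": "servo_tool", "body": {"plan": [[[60,0,0,0,0,0,7],[60,0,0,0,0,0,7],[60,0,0,0,0,0,7],[60,0,0,0,0,0,7],[60,0,0,0,0,0,7],[60,0,0,0,0,0,7],[60,0,0,0,0,0,7],[60,0,0,0,0,0,7],[60,0,0,0,0,0,7],[60,0,0,0,0,0,7]]]}}

```text
time: 25.78
eef_pos: [0.5004, 0.3241, 0.2103]
eef_rot: [[-0.152, 0.988, 0.0], [0.988, 0.152, 0.0], [0.0, 0.0, -1.0]]
contact_force: [-0.4, -0.0, 0.2]
grip_width: 0.06
gripper_force: 0.0
```

>>> {"method": "servo_tool", "body": {"plan": [[[60,0,0,0,0,0,7],[60,0,0,0,0,0,7],[60,0,0,0,0,0,7],[60,0,0,0,0,0,7],[60,-25,9,0,0,0,2],[60,-38,13.4,0,0,0,0],[60,-38,13.4,0,0,0,0],[60,-38,13.4,0,0,0,0],[60,-38,13.4,0,0,0,0],[60,-38,13.4,0,0,0,0]]]}}

```text
time: 26.62
eef_pos: [0.4952, 0.0945, 0.2104]
eef_rot: [[0.356, 0.934, 0.001], [0.934, -0.356, 0.0], [0.0, 0.001, -1.0]]
contact_force: [1.6, 0.5, 0.3]
grip_width: 0.0602
gripper_force: 0.0
```

>>> {"method": "servo_tool", "body": {"plan": [[[60,-38,13.4,0,0,0,0],[60,-38,13.4,0,0,0,0],[60,-38,13.4,0,0,0,0],[60,-38,13.4,0,0,0,0],[60,-38,13.4,0,0,0,0],[60,-38,13.4,0,0,0,0],[60,-38,13.4,0,0,0,0],[60,-38,13.4,0,0,0,0],[60,-38,13.4,0,0,0,0],[60,-38,13.4,0,0,0,0]]]}}

```text
time: 27.45
eef_pos: [0.4849, -0.3087, 0.2104]
eef_rot: [[0.357, 0.934, 0.001], [0.934, -0.357, -0.0], [-0.0, 0.001, -1.0]]
contact_force: [1.2, -0.1, 0.4]
grip_width: 0.0602
gripper_force: 0.0
```

>>> {"method": "servo_tool", "body": {"plan": [[[60,-38,13.4,0,0,0,0],[60,-38,13.4,0,0,0,0],[60,-20,7,0,0,0,0],[60,0,0,0,0,0,7],[60,0,0,0,0,0,7],[60,0,0,0,0,0,7],[60,0,0,0,0,0,7],[60,0,0,0,0,0,7],[60,0,0,0,0,0,7],[60,0,0,0,0,0,7]]]}}

```text
time: 28.28
eef_pos: [0.4828, -0.4084, 0.2103]
eef_rot: [[0.941, 0.338, 0.0], [0.338, -0.941, -0.0], [0.0, 0.0, -1.0]]
contact_force: [0.3, 0.1, 0.0]
grip_width: 0.0601
gripper_force: 0.0
```

>>> {"method": "servo_tool", "body": {"plan": [[[60,0,0,0,0,0,7],[60,0,0,0,0,0,7],[60,0,0,0,0,0,7],[60,0,0,0,0,0,7],[60,0,0,0,0,0,7],[60,0,0,0,0,0,0],[60,0,0,0,0,0,0],[60,0,0,0,0,0,0],[60,0,0,0,0,0,0]]]}}

```text
time: 29.03
eef_pos: [0.4828, -0.4084, 0.21]
eef_rot: [[0.967, -0.254, 0.0], [-0.254, -0.967, -0.0], [0.0, 0.0, -1.0]]
contact_force: [0.0, -0.6, 0.3]
grip_width: 0.0602
gripper_force: 0.0
```

```bash
python3 - <<'E'
from h import *
go(.481,-.4125,.059,-15.3)
T=grab_frame("top");S=grab_frame("scene")
cv2.imwrite("pics/top8.png",T[:,:,::-1]);cv2.imwrite("pics/scene8.png",S[:,:,::-1])
for d in regions_of("case_mid","top")+[None]:
    if d: print("mid top",round(d["p"],2),d["rect"]); m=d["region"]; 
    if d and d["rect"][0]<320: print(fit({"top":m},.105,.026,.052,.092,.503,.325,-.19))
for d in regions_of("cover","top"):
    if d["p"]>.5: print("cover",d["p"],fit({"top":d["region"]},.192,.19,0,.006,.437,.075,-.19))
d=regions_of("case_short","scene")[0];print("short",d["p"],fit({"scene":d["region"]},.08,.026,0,.084,.481,-.4125,-.27))
b=cv2.resize(S[110:210,340:440,::-1],None,fx=4,fy=4,interpolation=cv2.INTER_CUBIC)
a=cv2.resize(T[170:270,195:295,::-1],None,fx=4,fy=4,interpolation=cv2.INTER_CUBIC);cv2.imwrite("pics/c8.png",np.hstack([a,b]))
E
```

```text
t 29.03 at [ 0.4828 -0.4084  0.21  ] psi -14.71 tilt [ 0.0001 -0.    ] turn 0.59 shift [ -0.6   4.4 151. ] w 60.2 F [ 0.  -0.6  0.3] 0.0
mid top 0.59 [389.8, 221.0, 16.3, 21.2]
mid top 0.58 [238.5, 217.4, 15.8, 31.4]
(array([ 0.50518856,  0.32377574, -0.21867263]), np.float64(0.1648513674736023))
mid top 0.47 [237.4, 216.4, 73.6, 71.0]
(array([ 0.48080445,  0.39329217, -0.35776148]), np.float64(0.8715900778770447))
cover 0.9 (array([ 0.43829042,  0.07626316, -0.19528799]), np.float64(0.10252547264099121))
short 0.7 (array([ 0.48293245, -0.4126738 , -0.24937898]), np.float64(0.063900887966156))
```

View pics/c8.png

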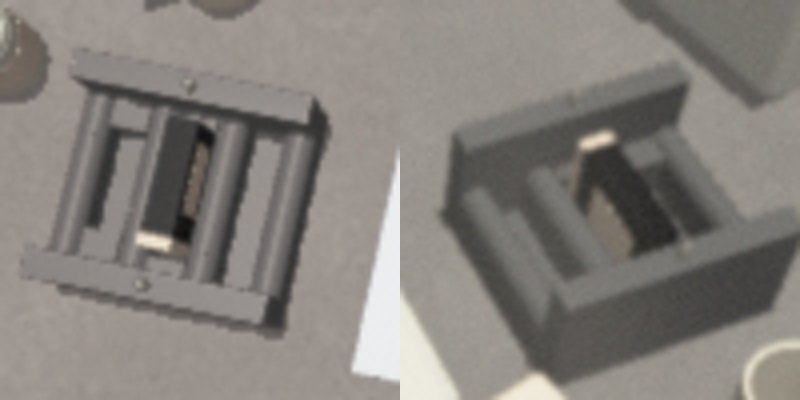

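>>> {"method": "servo_tool", "body": {"plan": [[[60,0,4.4,20,0,0,0.6],[60,0,0,35,0,0,0],[60,0,0,40,0,0,0],[60,0,0,30,0,0,0],[60,0,0,18,0,0,0],[60,0,0,8,0,0,0],[60,0,0,0,0,0,0],[26,0,0,0,0,0,0],[15,0,0,0,0,0,0],[15,0,0,0,0,0,0]]]}}

```text
time: 30.12
eef_pos: [0.4823, -0.4134, 0.0605]
eef_rot: [[0.964, -0.267, 0.002], [-0.267, -0.964, -0.002], [0.002, 0.001, -1.0]]
contact_force: [-2.8, 3.6, 38.6]
grip_width: 0.0243
gripper_force: 46.3
```

>>> {"method": "servo_tool", "body": {"plan": [[[15,0,0,0,0,0,0],[15,0,0,0,0,0,0],[15,0,0,0,0,0,0],[15,0,0,0,0,0,0]]]}}

```text
time: 30.45
eef_pos: [0.4823, -0.4134, 0.0607]
eef_rot: [[0.964, -0.267, 0.002], [-0.267, -0.964, -0.002], [0.002, 0.002, -1.0]]
contact_force: [-1.2, 0.4, 7.3]
grip_width: 0.0241
gripper_force: 59.7
```

>>> {"method": "servo_tool", "body": {"plan": [[[15,0,0,-5,0,0,0],[15,0,0,-15,0,0,0],[15,0,0,-25,0,0,0],[15,0,0,-25,0,0,0],[15,0,0,-25,0,0,0],[15,0,0,-15,0,0,0],[15,0,0,-6,0,0,0],[15,0,0,0,0,0,0],[15,0,0,0,0,0,0],[15,0,0,0,0,0,0]]]}}

```text
time: 31.28
eef_pos: [0.4812, -0.4123, 0.1737]
eef_rot: [[0.964, -0.267, -0.001], [-0.267, -0.964, 0.001], [-0.002, -0.001, -1.0]]
contact_force: [0.5, 0.3, -2.3]
grip_width: 0.0237
gripper_force: 59.4
```

```bash
python3 - <<'E'
from h import *
go(.687,-.083,.177,1.5)
E
```

```text
t 31.28 at [ 0.4812 -0.4123  0.1737] psi -15.48 tilt [-0.0012  0.0014] turn -16.98 shift [ 214.3 -323.8   -3.3] w 23.7 F [ 0.5  0.3 -2.3] 59.4
```

>>> {"method": "servo_tool", "body": {"plan": [[[15,0,0,-1,0,0,-5.6],[15,0,0,-1,0,0,-5.7],[15,0,0,-1,0,0,-5.7],[15,12,-18,0,0,0,0],[15,22,-33,0,0,0,0],[15,22,-33,0,0,0,0],[15,22,-33,0,0,0,0],[15,22,-33,0,0,0,0],[15,22,-33,0,0,0,0],[15,22,-33,0,0,0,0]]]}}

```text
time: 32.12
eef_pos: [0.6201, -0.191, 0.1767]
eef_rot: [[1.0, 0.026, -0.002], [0.026, -1.0, 0.001], [-0.002, -0.001, -1.0]]
contact_force: [1.3, -1.3, -2.5]
grip_width: 0.0242
gripper_force: 59.5
```

>>> {"method": "servo_tool", "body": {"plan": [[[15,22,-33,0,0,0,0],[15,22,-33,0,0,0,0],[15,15,-23,0,0,0,0],[15,9,-15,0,0,0,0],[15,2,-4,0,0,0,0],[15,0,0,0,0,0,0],[15,0,0,0,0,0,0],[15,0,0,0,0,0,0],[15,0,0,0,0,0,0]]]}}

```text
time: 32.87
eef_pos: [0.6865, -0.0845, 0.178]
eef_rot: [[1.0, 0.025, -0.0], [0.025, -1.0, -0.0], [-0.0, 0.0, -1.0]]
contact_force: [0.1, -0.2, -3.0]
grip_width: 0.0246
gripper_force: 59.5
```

```bash
python3 - <<'E'
from h import *
go(.687,-.083,.177,1.5)
E
```

```text
t 32.87 at [ 0.6865 -0.0845  0.178 ] psi 1.42 tilt [-0.0001 -0.0002] turn -0.08 shift [ 0.6 -1.5  1. ] w 24.6 F [ 0.1 -0.2 -3. ] 59.5
```

>>> {"method": "servo_tool", "body": {"plan": [[[15,0,0,0,0,0,0],[15,0,0,0,0,0,0],[15,0,0,0,0,0,0],[15,0,0,0,0,0,0],[15,0,0,0,0,0,0],[15,0,0,0,0,0,0],[15,0,0,0,0,0,0],[15,0,0,0,0,0,0],[15,0,0,0,0,0,0],[15,0,0,0,0,0,0]]]}}

```text
time: 33.7
eef_pos: [0.687, -0.0831, 0.1779]
eef_rot: [[1.0, 0.026, -0.0], [0.026, -1.0, 0.0], [-0.0, -0.0, -1.0]]
contact_force: [-0.2, 0.2, -2.9]
grip_width: 0.0239
gripper_force: 59.5
```

>>> {"method": "servo_tool", "body": {"plan": [[[15,0,0,0,0,0,0],[15,0,0,0,0,0,0],[15,0,0,0,0,0,-3],[15,0,0,0,0,0,-7],[15,0,0,0,0,0,-7],[15,0,0,0,0,0,-7],[15,0,0,0,0,0,-7],[15,0,0,0,0,0,-7],[15,0,0,0,0,0,-7],[15,0,0,0,0,0,-7]]]}}

```text
time: 34.53
eef_pos: [0.687, -0.0832, 0.1779]
eef_rot: [[0.59, 0.808, 0.0], [0.808, -0.59, -0.0], [-0.0, 0.0, -1.0]]
contact_force: [-0.1, 0.0, -2.4]
grip_width: 0.0244
gripper_force: 59.6
```

>>> {"method": "servo_tool", "body": {"plan": [[[15,0,0,0,0,0,-7],[15,0,0,0,0,0,-7],[15,0,0,0,0,0,-7],[15,0,0,0,0,0,-7],[15,0,0,0,0,0,-7],[15,-9,0,0,0,0,-3],[15,-10,0,0,0,0,0],[15,-7,0,0,0,0,0],[15,0,0,0,0,0,0],[15,0,0,0,0,0,0]]]}}

```text
time: 35.37
eef_pos: [0.6872, -0.1097, 0.1777]
eef_rot: [[-0.024, 1.0, -0.0], [1.0, 0.024, 0.0], [0.0, -0.0, -1.0]]
contact_force: [0.2, 0.4, -3.4]
grip_width: 0.0241
gripper_force: 59.5
```

>>> {"method": "servo_tool", "body": {"plan": [[[15,0,0,0,0,0,0],[15,0,0,0,0,0,0],[15,0,0,0,0,0,0],[15,0,0,0,0,0,0],[15,0,0,0,0,0,0],[15,0,0,0,0,0,0],[15,0,0,0,0,0,0],[15,0,0,0,0,0,0],[15,0,0,0,0,0,0],[15,0,0,0,0,0,0]]]}}

```text
time: 36.2
eef_pos: [0.6872, -0.1091, 0.1779]
eef_rot: [[-0.026, 1.0, 0.0], [1.0, 0.026, -0.0], [-0.0, 0.0, -1.0]]
contact_force: [0.5, 0.6, -2.8]
grip_width: 0.0242
gripper_force: 59.5
```

```bash
python3 - <<'E'
from h import *
go(.687,-.11,.177,91.5)
S=grab_frame("scene");cv2.imwrite("pics/scene9.png",S[:,:,::-1])
cv2.imwrite("pics/c9.png",cv2.resize(S[180:320,250:400,::-1],None,fx=4,fy=4,interpolation=cv2.INTER_CUBIC))
E
```

```text
t 36.2 at [ 0.6872 -0.1091  0.1779] psi 91.51 tilt [ 0. -0.] turn 0.01 shift [-0.8 -0.2  0.9] w 24.2 F [ 0.5  0.6 -2.8] 59.5
```

View pics/c9.png

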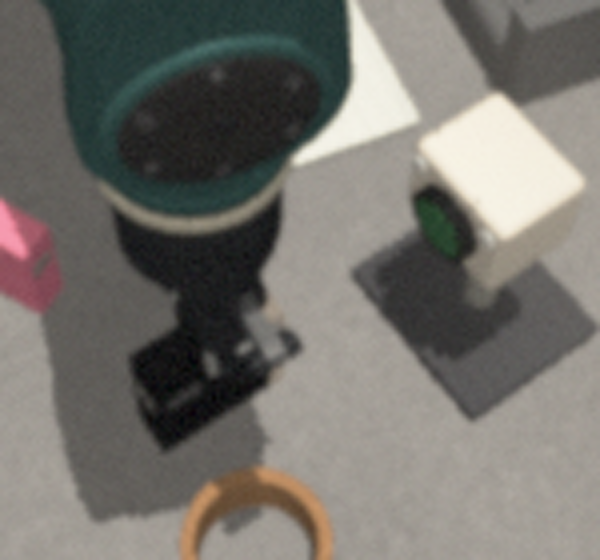

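>>> {"method": "servo_tool", "body": {"plan": [[[15,0,0,0,0,0,0],[15,0,0,0,0,0,-3],[15,0,0,0,0,0,-7],[15,0,0,0,0,0,-7],[15,0,0,0,0,0,-7],[15,0,0,0,0,0,-7],[15,0,0,0,0,0,-7],[15,0,0,0,0,0,-7],[15,0,0,0,0,0,-7],[15,0,0,0,0,0,-7]]]}}

```text
time: 37.08
eef_pos: [0.6872, -0.1091, 0.1779]
eef_rot: [[-0.873, 0.487, -0.0], [0.487, 0.873, -0.0], [-0.0, -0.0, -1.0]]
contact_force: [0.3, 0.0, -2.5]
grip_width: 0.0242
gripper_force: 59.6
```

>>> {"method": "servo_tool", "body": {"plan": [[[15,0,0,0,0,0,-7],[15,0,0,0,0,0,-7],[15,0,0,0,0,0,-7],[15,0,0,0,0,0,-7],[15,0,9,0,0,0,-3],[15,0,10,0,0,0,0],[15,0,7,0,0,0,0],[15,0,0,0,0,0,0],[15,0,0,0,0,0,0],[15,0,0,0,0,0,0]]]}}

```text
time: 37.92
eef_pos: [0.687, -0.0832, 0.1779]
eef_rot: [[-1.0, -0.026, 0.0], [-0.026, 1.0, -0.0], [-0.0, -0.0, -1.0]]
contact_force: [-0.2, 0.5, -2.3]
grip_width: 0.024
gripper_force: 59.6
```

>>> {"method": "servo_tool", "body": {"plan": [[[15,0,0,0,0,0,0],[15,0,0,0,0,0,0],[15,0,0,0,0,0,0],[15,0,0,0,0,0,0],[15,0,0,0,0,0,0],[15,0,0,0,0,0,0],[15,0,0,0,0,0,0],[15,0,0,0,0,0,0],[15,0,0,0,0,0,0],[15,0,0,0,0,0,0]]]}}

```text
time: 38.75
eef_pos: [0.687, -0.0832, 0.1779]
eef_rot: [[-1.0, -0.026, -0.0], [-0.026, 1.0, 0.0], [0.0, 0.0, -1.0]]
contact_force: [-0.6, 0.7, -3.5]
grip_width: 0.0244
gripper_force: 59.6
```

```bash
python3 - <<'E'
from h import *
print(ray((165/4+250-.5,449/4+180-.5),"scene",.117),"expect .700 -.149")
c=np.array([.5025,.3238,0])+Rz(np.radians(-10.9))@np.array([0,.056,0]); print(c)
c=c+Rz(np.radians(-10.9))@np.array([0,0,0])
go(c[0],c[1],.21,169.1)
E
```

```text
[ 0.6986146  -0.14731329  0.117     ] expect .700 -.149
[0.51308934 0.37878969 0.        ]
t 38.75 at [ 0.687  -0.0832  0.1779] psi -178.49 tilt [-0.  0.] turn 12.41 shift [258.1 420.7 -32.1] w 24.4 F [-0.6  0.7 -3.5] 59.6
```

>>> {"method": "servo_tool", "body": {"plan": [[[15,0,0,-15,0,0,6.2],[15,0,0,-17,0,0,6.2],[15,18,0,0,0,0,0],[15,35,0,0,0,0,0],[15,35,0,0,0,0,0],[15,35,0,0,0,0,0],[15,35,0,0,0,0,0],[15,35,0,0,0,0,0],[15,35,0,0,0,0,0],[15,30,15,0,0,0,0]]]}}

```text
time: 39.58
eef_pos: [0.4341, -0.0203, 0.2099]
eef_rot: [[-0.982, 0.19, 0.0], [0.19, 0.982, -0.001], [-0.0, -0.001, -1.0]]
contact_force: [1.0, 0.9, -2.0]
grip_width: 0.0239
gripper_force: 59.7
```

>>> {"method": "servo_tool", "body": {"plan": [[[15,0,35,0,0,0,0],[15,0,35,0,0,0,0],[15,0,35,0,0,0,0],[15,0,35,0,0,0,0],[15,0,35,0,0,0,0],[15,0,35,0,0,0,0],[15,0,35,0,0,0,0],[15,0,35,0,0,0,0],[15,0,35,0,0,0,0],[15,0,35,0,0,0,0]]]}}

```text
time: 40.42
eef_pos: [0.5025, 0.3259, 0.21]
eef_rot: [[-0.982, 0.189, 0.0], [0.189, 0.982, 0.0], [-0.0, 0.0, -1.0]]
contact_force: [1.6, 0.2, -2.7]
grip_width: 0.0241
gripper_force: 59.9
```

>>> {"method": "servo_tool", "body": {"plan": [[[15,0,30,0,0,0,0],[15,0,18,0,0,0,0],[15,0,7,0,0,0,0],[15,0,0,0,0,0,0],[15,0,0,0,0,0,0],[15,0,0,0,0,0,0],[15,0,0,0,0,0,0],[15,0,0,0,0,0,0]]]}}

```text
time: 41.08
eef_pos: [0.513, 0.3771, 0.2103]
eef_rot: [[-0.982, 0.19, 0.0], [0.19, 0.982, 0.0], [-0.0, 0.0, -1.0]]
contact_force: [0.0, -0.3, -2.4]
grip_width: 0.0239
gripper_force: 59.9
```

```bash
python3 - <<'E'
from h import *
go(.5131,.3785,.120,169.1)
E
```

```text
t 41.08 at [0.513  0.3771 0.2103] psi 169.05 tilt [0.0003 0.0001] turn -0.05 shift [ 0.2  1.4 90.3] w 23.9 F [ 0.  -0.3 -2.4] 59.9
```

>>> {"method": "servo_tool", "body": {"plan": [[[15,0,1,15,0,0,0],[15,0,0,25,0,0,0],[15,0,0,25,0,0,0],[15,0,0,15,0,0,0],[15,0,0,9,0,0,0],[15,0,0,0,0,0,0],[15,0,0,0,0,0,0],[15,0,0,0,0,0,0],[15,0,0,0,0,0,0]]]}}

```text
time: 41.83
eef_pos: [0.5138, 0.3793, 0.1221]
eef_rot: [[-0.982, 0.189, 0.002], [0.189, 0.982, 0.001], [-0.002, 0.001, -1.0]]
contact_force: [0.3, 0.9, -3.1]
grip_width: 0.0239
gripper_force: 59.9
```

>>> {"method": "servo_tool", "body": {"plan": [[[15,0,0,4,0,0,0],[15,0,0,4,0,0,0],[15,0,0,4,0,0,0],[15,0,0,4,0,0,0],[15,0,0,0,0,0,0],[15,0,0,0,0,0,0]]]}}

```text
time: 42.33
eef_pos: [0.513, 0.3789, 0.1045]
eef_rot: [[-0.982, 0.189, -0.001], [0.189, 0.982, -0.0], [0.0, -0.0, -1.0]]
contact_force: [0.5, 0.0, -2.7]
grip_width: 0.024
gripper_force: 59.9
```

```bash
python3 - <<'E'
from h import *
go(.5131,.3785,.0687,169.1)
E
```

```text
t 42.33 at [0.513  0.3789 0.1045] psi 169.11 tilt [-0.0005 -0.0003] turn 0.01 shift [-0.2 -0.4 35.8] w 24.0 F [ 0.5  0.  -2.7] 59.9
```

No contact yet laterally; continue down.

>>> {"method": "servo_tool", "body": {"plan": [[[15,0,-1,4,0,0,0],[15,0,0,5,0,0,0],[15,0,0,5,0,0,0],[15,0,0,5,0,0,0],[15,0,0,0,0,0,0],[15,0,0,0,0,0,0]]]}}

```text
time: 42.83
eef_pos: [0.5128, 0.3781, 0.0855]
eef_rot: [[-0.982, 0.189, -0.001], [0.189, 0.982, -0.0], [0.001, -0.0, -1.0]]
contact_force: [-0.7, 2.3, -4.4]
grip_width: 0.0244
gripper_force: 59.8
```

>>> {"method": "servo_tool", "body": {"plan": [[[15,0,0,4,0,0,0],[15,0,0,4,0,0,0],[15,0,0,3,0,0,0],[15,0,0,3,0,0,0],[15,0,0,0,0,0,0],[15,0,0,0,0,0,0]]]}}

```text
time: 43.33
eef_pos: [0.5129, 0.378, 0.0716]
eef_rot: [[-0.982, 0.189, -0.0], [0.189, 0.982, -0.0], [0.0, -0.0, -1.0]]
contact_force: [1.0, 2.4, -3.8]
grip_width: 0.024
gripper_force: 59.8
```

```bash
python3 - <<'E'
from h import *
go(.5131,.3785,.0687,169.1)
E
```

```text
t 43.33 at [0.5129 0.378  0.0716] psi 169.12 tilt [-0.0003 -0.    ] turn 0.02 shift [-0.1  0.5  2.9] w 24.0 F [ 1.   2.4 -3.8] 59.8
```

>>> {"method": "servo_tool", "body": {"plan": [[[15,0,0,2,0,0,0],[15,0,0,1,0,0,0],[15,0,0,0,0,0,0],[30,0,0,0,0,0,0],[38,0,0,0,0,0,0],[38,0,0,0,0,0,0],[38,0,0,0,0,0,0],[38,0,0,0,0,0,0]]]}}

```text
time: 44.0
eef_pos: [0.513, 0.378, 0.0689]
eef_rot: [[-0.982, 0.189, 0.0], [0.189, 0.982, -0.0], [-0.0, -0.0, -1.0]]
contact_force: [-0.6, 0.3, 0.0]
grip_width: 0.0384
gripper_force: 0.0
```

>>> {"method": "servo_tool", "body": {"plan": [[[38,0,0,-10,0,0,0],[38,0,0,-25,0,0,0],[38,0,0,-35,0,0,0],[38,0,0,-35,0,0,0],[60,0,0,-30,0,0,0],[60,0,0,-5,0,0,0],[60,0,0,0,0,0,0],[60,0,0,0,0,0,0]]]}}

```text
time: 44.67
eef_pos: [0.5129, 0.378, 0.2088]
eef_rot: [[-0.982, 0.189, 0.0], [0.189, 0.982, 0.0], [-0.0, 0.0, -1.0]]
contact_force: [-0.3, -0.5, -0.3]
grip_width: 0.0601
gripper_force: 0.0
```

```bash
python3 - <<'E'
from h import *
go(.437,.0755,.12,169.1)
for c in("top","scene"):
    im=grab_frame(c);cv2.imwrite(f"pics/{c}10.png",im[:,:,::-1])
    for d in regions_of("cover",c):
        if d["p"]>.5: print("cover",c,d["p"],d["rect"],fit({c:d["region"]},.192,.19,0,.006,.437,.075,-.19))
E
```

```text
t 44.67 at [0.5129 0.378  0.2088] psi 169.11 tilt [0.0001 0.    ] turn 0.01 shift [  17.3 -311.4   88.8] w 60.1 F [-0.3 -0.5 -0.3] 0.0
cover top 0.95 [317.5, 239.8, 64.6, 67.3] (array([ 0.43734312,  0.07563949, -0.1908163 ]), np.float64(0.04040861129760742))
cover scene 0.6 [315.2, 196.6, 79.1, 68.8] (array([ 0.43729403,  0.0751498 , -0.18767837]), np.float64(0.021246254444122314))
```

>>> {"method": "servo_tool", "body": {"plan": [[[60,2,-20,0,0,0,0],[60,2,-36,0,0,0,0],[60,2,-36,0,0,0,0],[60,2,-36,0,0,0,0],[60,2,-36,0,0,0,0],[60,2,-36,0,0,0,0],[60,2,-36,0,0,0,0],[60,2,-36,0,0,0,0],[60,1,-26,0,0,0,0],[60,0,-13,0,0,0,0]]]}}

```text
time: 45.7
eef_pos: [0.4361, 0.0735, 0.2085]
eef_rot: [[-0.982, 0.191, -0.001], [0.191, 0.982, -0.0], [0.001, -0.001, -1.0]]
contact_force: [-1.1, -0.3, 0.3]
grip_width: 0.0599
gripper_force: 0.0
```

>>> {"method": "servo_tool", "body": {"plan": [[[60,0,0,30,0,0,0],[60,0,0,35,0,0,0],[60,0,0,24,0,0,0],[60,0,0,0,0,0,0],[60,0,0,0,0,0,0],[60,0,0,0,0,0,0],[60,0,0,0,0,0,0]]]}}

```text
time: 46.28
eef_pos: [0.4384, 0.0759, 0.1213]
eef_rot: [[-0.982, 0.189, 0.002], [0.189, 0.982, -0.0], [-0.002, 0.0, -1.0]]
contact_force: [-0.1, 0.9, -1.2]
grip_width: 0.0602
gripper_force: 0.0
```

```bash
python3 - <<'E'
from h import *
go(.4373,.0754,.028,169.1)
T=grab_frame("top");S=grab_frame("scene")
cv2.imwrite("pics/top11.png",T[:,:,::-1]);cv2.imwrite("pics/scene11.png",S[:,:,::-1])
b=cv2.resize(S[110:210,340:440,::-1],None,fx=4,fy=4,interpolation=cv2.INTER_CUBIC)
a=cv2.resize(T[170:270,195:295,::-1],None,fx=4,fy=4,interpolation=cv2.INTER_CUBIC);cv2.imwrite("pics/c11.png",np.hstack([a,b]))
E
```

```text
t 46.28 at [0.4384 0.0759 0.1213] psi 169.13 tilt [ 0.002 -0.   ] turn 0.03 shift [ 1.  -0.7 93.3] w 60.2 F [-0.1  0.9 -1.2] 0.0
```

View pics/c11.png

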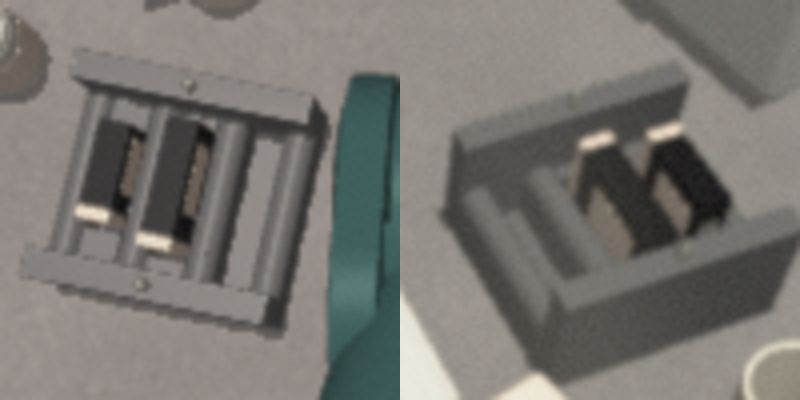

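>>> {"method": "servo_tool", "body": {"plan": [[[60,1,0,25,0,0,0],[60,0,0,35,0,0,0],[60,0,0,23,0,0,0],[60,0,0,9,0,0,0],[60,0,0,1,0,0,0],[60,0,0,0,0,0,0],[60,0,0,0,0,0,0],[30,0,0,0,0,0,0],[10,0,0,0,0,0,0],[10,0,0,0,0,0,0]]]}}

```text
time: 47.22
eef_pos: [0.437, 0.076, 0.0275]
eef_rot: [[-0.982, 0.189, 0.001], [0.189, 0.982, -0.0], [-0.001, 0.0, -1.0]]
contact_force: [-0.2, -0.2, 0.2]
grip_width: 0.0243
gripper_force: 0.0
```

>>> {"method": "servo_tool", "body": {"plan": [[[10,0,0,0,0,0,0],[10,0,0,0,0,0,0],[10,0,0,0,0,0,0],[10,0,0,0,0,0,0],[10,0,0,0,0,0,0]]]}}

```text
time: 47.63
eef_pos: [0.4368, 0.076, 0.0275]
eef_rot: [[-0.982, 0.189, 0.001], [0.189, 0.982, -0.0], [-0.001, 0.0, -1.0]]
contact_force: [-2.6, -0.6, 11.8]
grip_width: 0.0117
gripper_force: 58.7
```

```bash
python3 - <<'E'
from h import *
go(.4373,.0754,.028,169.1)
E
```

```text
t 47.63 at [0.4368 0.076  0.0275] psi 169.12 tilt [ 0.0009 -0.    ] turn 0.02 shift [-0.6 -0.5 -0.5] w 11.7 F [-2.6 -0.6 11.8] 58.7
```

>>> {"method": "servo_tool", "body": {"plan": [[[10,0,0,-5,0,0,0],[10,0,0,-20,0,0,0],[10,0,0,-35,0,0,0],[10,0,0,-35,0,0,0],[10,0,0,-35,0,0,0],[10,0,0,-35,0,0,0],[10,0,0,-15,0,0,0],[10,-1,15,0,0,0,0],[10,-2,30,0,0,0,0],[10,-3,35,0,0,0,0]]]}}

```text
time: 48.47
eef_pos: [0.4575, 0.1535, 0.2076]
eef_rot: [[-0.982, 0.191, 0.001], [0.191, 0.982, -0.0], [-0.001, -0.0, -1.0]]
contact_force: [0.2, -0.8, -2.9]
grip_width: 0.0115
gripper_force: 59.1
```

>>> {"method": "servo_tool", "body": {"plan": [[[10,-3,35,0,0,0,0],[10,-3,35,0,0,0,0],[10,-3,35,0,0,0,0],[10,-2,35,0,0,0,0],[10,-1,25,0,0,0,0],[10,0,10,0,0,0,0],[10,0,0,0,0,0,0],[10,0,0,0,0,0,0],[10,0,0,0,0,0,0],[10,0,0,0,0,0,0]]]}}

```text
time: 49.3
eef_pos: [0.5022, 0.3219, 0.2072]
eef_rot: [[-0.982, 0.19, 0.0], [0.19, 0.982, -0.0], [-0.0, -0.0, -1.0]]
contact_force: [-0.4, -1.2, -2.2]
grip_width: 0.0111
gripper_force: 59.1
```

```bash
python3 - <<'E'
from h import *
go(.5023,.3236,.148,169.1)
E
```

```text
t 49.3 at [0.5022 0.3219 0.2072] psi 169.05 tilt [ 0.     -0.0002] turn -0.05 shift [ 0.2  1.7 59.2] w 11.1 F [-0.4 -1.2 -2.2] 59.1
```

>>> {"method": "servo_tool", "body": {"plan": [[[10,0,1.5,15,0,0,0],[10,0,0,22,0,0,0],[10,0,0,15,0,0,0],[10,0,0,7,0,0,0],[10,0,0,0,0,0,0],[10,0,0,0,0,0,0],[10,0,0,0,0,0,0],[10,0,0,0,0,0,0],[10,0,0,0,0,0,0]]]}}

```text
time: 50.05
eef_pos: [0.503, 0.3246, 0.1486]
eef_rot: [[-0.982, 0.189, 0.001], [0.189, 0.982, 0.001], [-0.001, 0.001, -1.0]]
contact_force: [-0.3, -0.2, -3.2]
grip_width: 0.0115
gripper_force: 59.1
```

>>> {"method": "servo_tool", "body": {"plan": [[[10,0,0,3,0,0,0],[10,0,0,3,0,0,0],[10,0,0,3,0,0,0],[10,0,0,0,0,0,0],[10,0,0,0,0,0,0]]]}}

```text
time: 50.47
eef_pos: [0.5025, 0.3244, 0.1385]
eef_rot: [[-0.982, 0.189, -0.001], [0.189, 0.982, -0.0], [0.001, -0.0, -1.0]]
contact_force: [-0.4, -0.1, -2.9]
grip_width: 0.0115
gripper_force: 59.1
```

```bash
python3 - <<'E'
from h import *
go(.5023,.3236,.1275,169.1)
E
```

```text
t 50.47 at [0.5025 0.3244 0.1385] psi 169.12 tilt [-0.0006 -0.0003] turn 0.02 shift [-0.  -0.8 11. ] w 11.5 F [-0.4 -0.1 -2.9] 59.1
```

>>> {"method": "servo_tool", "body": {"plan": [[[10,0,-0.5,2,0,0,0],[10,0,0,2,0,0,0],[10,0,0,2,0,0,0],[10,0,0,2,0,0,0],[10,0,0,0,0,0,0],[10,0,0,0,0,0,0]]]}}

```text
time: 50.97
eef_pos: [0.5025, 0.324, 0.1307]
eef_rot: [[-0.982, 0.189, -0.0], [0.189, 0.982, -0.0], [0.0, -0.0, -1.0]]
contact_force: [0.7, -0.2, -2.9]
grip_width: 0.0113
gripper_force: 59.1
```

```bash
python3 - <<'E'
from h import *
go(.5023,.3236,.1275,169.1)
E
```

```text
t 50.97 at [0.5025 0.324  0.1307] psi 169.11 tilt [-0.0003 -0.0001] turn 0.01 shift [ 0.1 -0.4  3.2] w 11.3 F [ 0.7 -0.2 -2.9] 59.1
```

Free of force, pins are in the holes. Seat and release.

>>> {"method": "servo_tool", "body": {"plan": [[[10,0,0,1,0,0,0],[10,0,0,1,0,0,0],[10,0,0,1,0,0,0],[10,0,0,0,0,0,0],[10,0,0,0,0,0,0],[30,0,0,0,0,0,0],[50,0,0,0,0,0,0],[60,0,0,0,0,0,0],[60,0,0,0,0,0,0]]]}}

```text
time: 51.72
eef_pos: [0.5027, 0.3241, 0.1281]
eef_rot: [[-0.982, 0.189, 0.0], [0.189, 0.982, 0.0], [-0.0, 0.0, -1.0]]
contact_force: [0.7, 0.1, -0.4]
grip_width: 0.059
gripper_force: 0.0
```

>>> {"method": "servo_tool", "body": {"plan": [[[60,0,0,-10,0,0,0],[60,0,0,-25,0,0,0],[60,0,0,-35,0,0,0],[60,0,0,-35,0,0,0],[60,0,0,-10,0,0,0],[60,20,-35,0,0,0,0],[60,20,-35,0,0,0,0],[60,20,-35,0,0,0,0],[60,20,-35,0,0,0,0],[60,20,-35,0,0,0,0]]]}}

```text
time: 52.55
eef_pos: [0.3698, 0.17, 0.2434]
eef_rot: [[-0.982, 0.188, 0.001], [0.188, 0.982, 0.0], [-0.001, 0.0, -1.0]]
contact_force: [1.0, -1.0, 1.2]
grip_width: 0.0603
gripper_force: 0.0
```

>>> {"method": "servo_tool", "body": {"plan": [[[60,0,-35,0,0,0,0],[60,0,-35,0,0,0,0],[60,0,-35,0,0,0,0],[60,0,0,0,0,0,0],[60,0,0,0,0,0,0],[60,0,0,0,0,0,0],[60,0,0,0,0,0,0]]]}}

```text
time: 53.13
eef_pos: [0.3517, 0.0687, 0.2432]
eef_rot: [[-0.982, 0.188, 0.0], [0.188, 0.982, 0.0], [-0.0, 0.0, -1.0]]
contact_force: [0.4, 0.0, 0.7]
grip_width: 0.0597
gripper_force: 0.0
```

```bash
python3 - <<'E'
from h import *
go(.4,.0,.25,169.1)
out=[]
for c in("top","scene"):
    im=grab_frame(c);cv2.imwrite(f"pics/{c}12.png",im[:,:,::-1])
    d=regions_of("cover",c)[0];print(c,d["p"],fit({c:d["region"]},.192,.19,.1,.106,.503,.324,-.19))
    r=(190,160) if c=="top" else (340,110)
    out.append(cv2.resize(im[r[1]:r[1]+100,r[0]:r[0]+100,::-1],None,fx=4,fy=4,interpolation=cv2.INTER_CUBIC))
cv2.imwrite("pics/c12.png",np.hstack(out))
E
```

```text
t 53.13 at [0.3517 0.0687 0.2432] psi 169.18 tilt [0.0003 0.0001] turn 0.08 shift [-60.4 -58.3  -6.8] w 59.7 F [0.4 0.  0.7] 0.0
top 0.57 (array([ 0.50393409,  0.32463747, -0.18716758]), np.float64(0.02530992031097412))
scene 0.8 (array([ 0.50249654,  0.32417379, -0.20839909]), np.float64(0.04473036527633667))
```

View pics/c12.png

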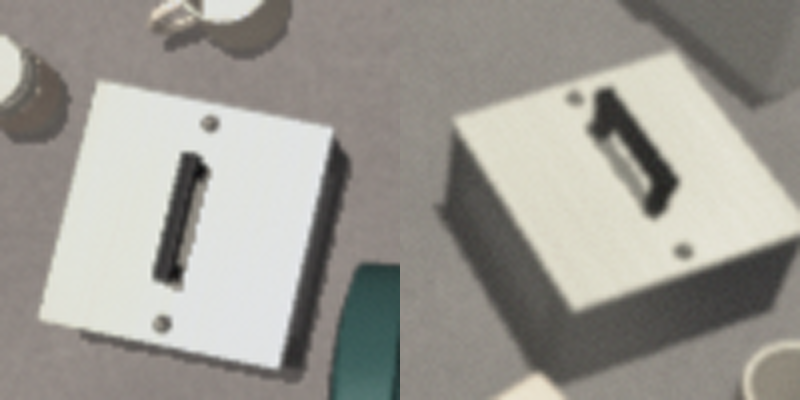

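The cover sits flat on the caddy with both pins visible in its holes, matching the starting picture (holes at (210,124) and (162,324) in the crop).

```bash
python3 -c "
from bench import *
print(job_done())"
```

```text
the job is handed in; nothing more can be done
None
```

I handed the job in at about 53 s: the middle and short cases were each held front, spine and back before the reader and stood in their slots, and the cover is back on its two pins; no long case was found in either camera view, and the verdict was not shown.

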